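# Load the mandrel caddy and park it

### The arm

A 7-joint arm with a two-finger parallel gripper is mounted at the origin on the work surface. World frame = base frame: x ahead of the robot, y to its left, z up, the work surface at z = 0. Lengths are in m, angles in degrees, forces in N, time in s.
With the tool pointing down it reaches from about 0.4 to 0.85 m from the base axis. Payload 10.4 kg.
Tool frame: the origin (TCP) lies midway between the tips of the shut fingers; the grasp point (between the pads) lies 19 mm behind it; z points along the fingers, y is the line along which they close (so a half turn about z gives the same grasp; the last joint's range is limited). The gripper opens to 87 mm and grips with 3 to 60 N. Pads are 19 mm wide; open, the fingers measure 117 mm over their backs; the gripper's body (75 mm by 190 mm) begins 51 mm behind the grasp point.
Start: joints at [-71.654, 19.034, -3.707, 83.658, 1.238, 77.344, -5.071], TCP at [0.21, 0.589, 0.223] pointing down, gripper open.
Joint ranges: [-148.97, 148.97], [-28.65, 121.19], [-84.17, 76.75], [9.2, 138.47], [-72.65, 252.65], [3.7, 117.97], [-149.18, 149.18]. Speed limits (degrees/s): [127.2, 127.2, 159.86, 159.86, 180, 180, 180].

### API

Orientations are given as [roll, pitch, yaw] about the fixed x, y, z axes, in that order (R = Rz(yaw) Ry(pitch) Rx(roll)).
In Python, from bench import ctrl gives the robot as it stands.
- The arm moves only by the tool step_arm, never from a script. Its arguments are lists of equal length, an entry for each row: "dp": the shift along the tool's x, y, z in mm, a list of three; "twist": the turn, a rotation vector about the tool's x, y, z in rad, a list of three; "gripper": the opening, from 0 (shut) to 1 (fully open). In form: {"dp": [[tx, ty, tz], ...], "twist": [[ax, ay, az], ...], "gripper": [gripper, ...]}. A call has 1 to 20 rows; each row shifts and turns the commanded pose from where the row before left it, along the tool's axes as they then stand; what a row does not reach is not made up. A row lasts 1/10 s, in which the tool goes at most 50 mm and 8.59 degrees, less where a joint would pass 70% of its speed; a pose out of reach is approached as far as the arm can. A call with a gripper value outside its range is refused whole. The fingers move at their own pace and stop on an object; "force" is the grip in N (left out, the last holds). Time passes only in rows, so rows that do not move let the fingers close. It gives the time, the measured TCP pose, the force, the opening and the grip force at its end, in the units of the state.
- ctrl.get_state(): the state, without advancing time (a new reading comes with each control period).
- ctrl.grab_frame(name): name is "scene" or "top"; returns a dict with "image" (384x512x3 uint8, red, green, blue), "K" (3x3 intrinsics, pixels), "D" ([k1, k2, p1, p2, k3] as OpenCV has them; the pictures are not rectified), "world_from_camera" (4x4, takes a point from camera to world coordinates). Camera axes: x right, y up, looking along -z (the intrinsics and any distortion apply to the point x, -y, -z); pixel columns grow to the right and rows downward; lengths in m; the calibration is good to about 2 mm. A picture is of the moment at which its call begins. There is no depth.
- ctrl.finish_job(): hands the job in; it is judged then, once.
The state is a dict: "time": time; "joint_positions": joint angles; "qd": joint speeds; "effort": joint torques, N m; "eef_pos": TCP position; "ee_rot": TCP orientation; "ft_force": force on the tool from outside, world axes, zero at the start; "wrist_torque": the same for the moment, N m; "finger_gap": finger opening in m; "gripper_force": force on a finger pad.
Only numpy, scipy, OpenCV 4.12 (cv2) and the standard library are available. Lean on these libraries where they do the work, as an engineer would, in place of code of your own. Each camera call takes 0.05 s, during which the arm holds its last target. There are 200 camera calls.

### The job

Click every tyre-fitting mandrel lying on the bench down into its own spring clip on the wheeled caddy, in order of size: each size has its place, the 34 mm one at the front, then 28, 22, and the 16 mm one next to the push bar; the place of a size that is not there stays empty. Once all are in, wheel the caddy forward by its push bar until both front swivel castors trail straight behind their pivots, and only then steer it into the taped bay: front to the closed end, wholly inside the tape and square to it, mandrels still clipped in, castors trailing straight. Keep its wheels on the table and leave the other parts on the bench alone.

Things in the scene. Friction and masses are not known exactly. Their poses are not given: they have to be found in the camera images.
- caddy: four-wheeled bench caddy, about 1 kg, plywood deck 238 x 120 mm, deck top 38 mm up. Origin on the table below its middle, +x its front. Overall x -134 to +146 mm, y -60 to +60. Its 24 mm rear wheels (axle x = -122 mm, under the push bar) do not swivel, the front two are free swivel castors: it rolls along x with under 1 N, turns about its rear axle, resists being dragged sideways. No brake.
- push_bar (a point): middle of the caddy's wooden push bar, at (-122, 0, 105) mm in the caddy's frame. The bar lies along the caddy's y, 110 mm long, 12 mm thick front to back, 14 mm high, on uprights at y = -50 and +50 mm; free to pinch from above at the middle, fingers before and behind it. The nearest clip place is 49 mm in front of it.
- castor_left_wheel (a point): centre of the left front castor's wheel (24 mm across). Its swivel pivot is at (132, 40) mm in the caddy's frame, the wheel centre 12 mm from the pivot axis: trailing straight, it is at (120, 40) mm. It swings round fully in some 40 to 50 mm of straight forward travel.
- castor_right_wheel (a point): the same on the right: pivot at (132, -40) mm, trailing straight at (120, -40) mm in the caddy's frame.
- bay: parking bay: three strips of black tape 14 mm wide, flat on the table, in a U 164 mm wide inside, open at the rear where the caddy drives in. Origin where the caddy's origin is when parked perfectly; +x points to the closed end, as the caddy's front must. Inside it goes from x = -160 mm (ends of the side strips) to +175 mm.
- clip1 (a point): clip place 1 on the caddy's rails, the frontmost place, for the 34 mm mandrel: middle of the seated mandrel, 70 mm above the table, axis along the caddy's y. Places at x = 85, 27, -25, -73 mm in the caddy's frame; the rest under clip2 and clip3.
- clip2 (a point): clip place 2 on the caddy's rails, the second place, for the 28 mm mandrel: middle of the seated mandrel, 70 mm above the table, axis along the caddy's y. Two rails, 6 mm thick, 56 mm apart inside, tops 66 mm up, run along the caddy's x.
- clip3 (a point): clip place 3 on the caddy's rails, the third place, for the 22 mm mandrel: middle of the seated mandrel, 70 mm above the table, axis along the caddy's y. On each rail a pair of sprung jaws, 17 mm apart at the top (88 mm up); push the spigots straight down, past the lips (5 mm apart, 75 mm up, some 3 to 6 N), till they snap onto the rail.
- clip4 (a point): clip place 4 on the caddy's rails, the rearmost place, nearest the push bar, for the 16 mm mandrel: middle of the seated mandrel, 70 mm above the table, axis along the caddy's y. 
- mandrel1: tyre-fitting mandrel no. 1 in size: aluminium body 34 x 34 mm square and 44 mm long, with a round steel spigot 8 mm across and 16 mm long out of each end (76 mm overall). Origin in the middle of the body, spigots along its y axis. Lies on any flat of its body, axis 17 mm above the table. May be absent.
- mandrel2: tyre-fitting mandrel no. 2 in size: aluminium body 28 x 28 mm square and 44 mm long, with a round steel spigot 8 mm across and 16 mm long out of each end (76 mm overall). Origin in the middle of the body, spigots along its y axis. Lies on any flat of its body, axis 14 mm above the table. May be absent.
- mandrel3: tyre-fitting mandrel no. 3 in size: aluminium body 22 x 22 mm square and 44 mm long, with a round steel spigot 8 mm across and 16 mm long out of each end (76 mm overall). Origin in the middle of the body, spigots along its y axis. Lies on any flat of its body, axis 11 mm above the table. May be absent.
- mandrel4: tyre-fitting mandrel no. 4 in size: aluminium body 16 x 16 mm square and 44 mm long, with a round steel spigot 8 mm across and 16 mm long out of each end (76 mm overall). Origin in the middle of the body, spigots along its y axis. Lies on any flat of its body, axis 8 mm above the table. May be absent.
- canister: tinned screw-top canister of idler tyres, 72 mm across, 80 mm high, origin under its centre; leave alone
- roller_arm: chrome pressure roller arm lying on the table, 18 x 75 x 23 mm, origin under its centre; leave alone
- leaf_bracket: steel leaf spring bracket, 30 x 50 x 38 mm, origin under its base; leave alone
- eject_button: grey plastic eject button, 22 x 32 x 19 mm, origin under its centre; leave alone

How it is judged:
By the outcome, as a careful person would: the job done as asked, in the order asked, and still so for the second after the job is handed in, with the robot touching nothing.
Of mandrel1, mandrel2, mandrel3, mandrel4 only 3 to 4 are there at a start; the rules pass over those that are not, and their reading is None.
At some moment in a run one of mandrel1, mandrel2, mandrel3, mandrel4 may be knocked a few centimetres aside while the robot is not near it.
Once in a run the grip may slacken for a moment while it holds something.
It also fails if it takes over 210 s, if anything falls off the work surface, if the arm or the gripper's body presses on something with over 40 N, if the wrist force passes 120 N, or if a joint passes its speed limit or range.

## Working session

There is one attempt and no reset: what is moved stays moved. The work goes in short steps, Python scripts to look and compute and a tool call to move; the robot and the scene stay as the last step left them, time stands still between calls to the robot, and variables do not carry over. Pictures are saved under pics/ and viewed, at most 14 in all, crops included, and the job is handed in when it is done.

Besides the shell and the picture viewer there is one more tool, called after "Request:" as name(argument=value, ...) on one line, values as JSON. step_arm: Moves the arm, as the interface text tells. Its arguments: {"type":"object","properties":{"dp":{"type":"array","items":{"type":"array","items":{"type":"number"}}},"twist":{"type":"array","items":{"type":"array","items":{"type":"number"}}},"gripper":{"type":"array","items":{"type":"number"}},"force":{"type":"number"}},"required":["dp","twist","gripper"]}

```bash
ls; mkdir -p pics
cat > h.py <<'E'
import numpy as np, cv2
from bench import ctrl
def grab(n,save=None):
    f=ctrl.grab_frame(n)
    if save: cv2.imwrite('pics/'+save,cv2.cvtColor(f['image'],cv2.COLOR_RGB2BGR))
    return f
def ray(f,uv,z):
    uv=np.array(uv,float).reshape(-1,1,2)
    p=cv2.undistortPoints(uv,np.array(f['K']),np.array(f['D'])).reshape(-1,2)
    d=np.c_[p[:,0],-p[:,1],-np.ones(len(p))]
    T=np.array(f['world_from_camera']); w=d@T[:3,:3].T; o=T[:3,3]
    return o+w*((z-o[2])/w[:,2])[:,None]
def proj(f,P):
    T=np.linalg.inv(np.array(f['world_from_camera'])); P=np.atleast_2d(P)
    c=P@T[:3,:3].T+T[:3,3]; c=c*[1,-1,-1]
    return cv2.projectPoints(c,np.zeros(3),np.zeros(3),np.array(f['K']),np.array(f['D']))[0].reshape(-1,2)
E
python3 - <<'E'
from h import *
for n in('top','scene'):
    f=grab(n,n+'0.png'); print(n,np.round(f['K'],1).tolist(),np.round(f['D'],3),np.round(f['world_from_camera'],3).tolist())
s=ctrl.get_state(); print(s['eef_pos'],s['ee_rot'],s['time'],s['finger_gap'])
E
```

```text
pics
top [[486.0, 0.0, 254.5], [0.0, 486.0, 187.4], [0.0, 0.0, 1.0]] [-0.154  0.     0.     0.     0.   ] [[-0.002, 0.991, -0.135, 0.433], [-1.0, -0.003, -0.012, -0.047], [-0.012, 0.135, 0.991, 1.3], [0.0, 0.0, 0.0, 1.0]]
scene [[363.7, 0.0, 253.2], [0.0, 363.7, 195.6], [0.0, 0.0, 1.0]] [-0.018  0.     0.     0.     0.   ] [[0.167, -0.704, 0.691, 1.218], [0.986, 0.104, -0.132, -0.17], [0.021, 0.703, 0.711, 0.72], [0.0, 0.0, 0.0, 1.0]]
[0.20996015 0.58831536 0.22183488] [-1.79928227e+02  2.62587813e-03  1.60360162e+02] 0.1 0.08719568896894479
```

View pics/top0.png

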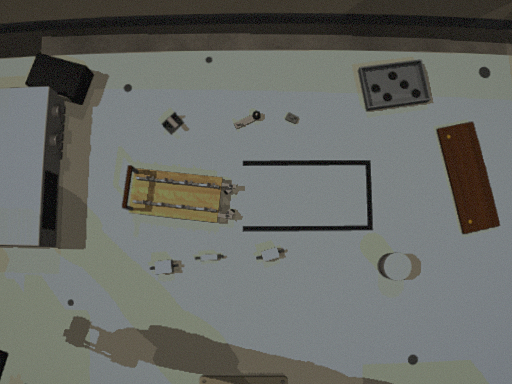

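View pics/scene0.png

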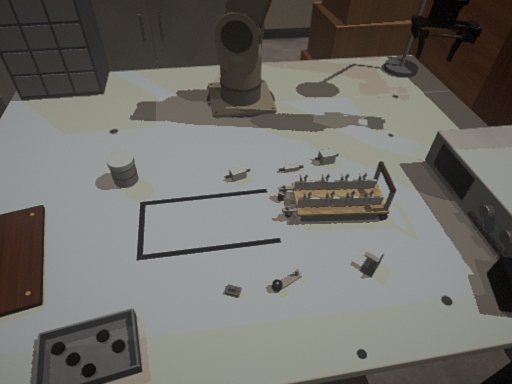

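The top view shows the caddy at about (180,195) with its front pointing image-right (world -y). The bay is at (243-372, 160-230). Three mandrels lie at about (166,267), (210,257) and (272,254). I'll enlarge these areas.

Run:
```python
import cv2,numpy as np
a=cv2.imread('pics/top0.png')[150:285,110:300]
b=cv2.resize(a,None,fx=4.2,fy=4.2,interpolation=cv2.INTER_CUBIC); cv2.imwrite('pics/c1.png',b)
a=cv2.imread('pics/scene0.png')[140:230,215:405]
b=cv2.resize(a,None,fx=4.2,fy=4.2,interpolation=cv2.INTER_CUBIC); cv2.imwrite('pics/c2.png',b)
```

```text
(no output)
```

View pics/c1.png

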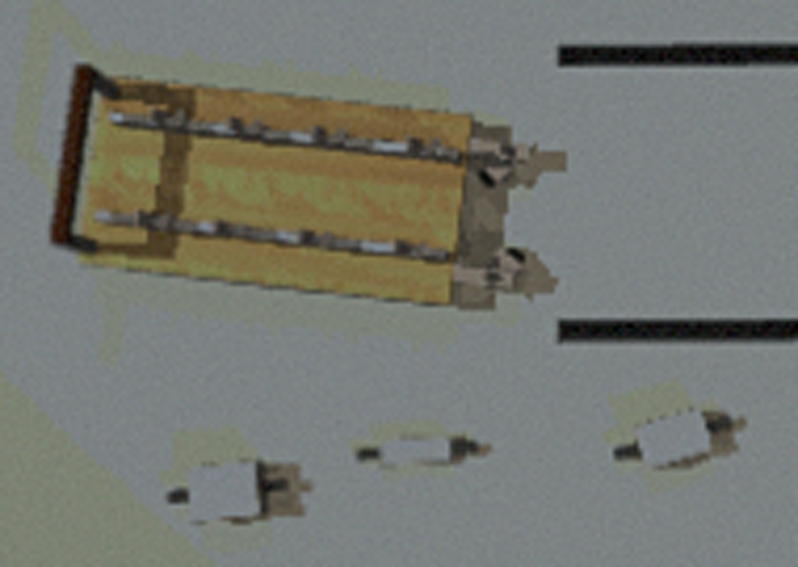

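View pics/c2.png

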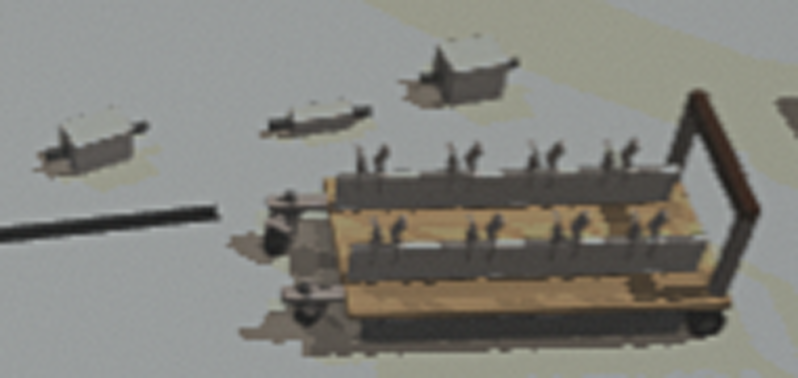

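The left mandrel is large, the middle one small and the right one medium. The caddy is yawed a few degrees, and its castors are not trailing. Next I'll measure.

```bash
cat >> h.py <<'E'
def mrects(f,box=None,h=0.03):
    """white tops in top image -> list of (world center, long axis angle deg, long,short) """
    im=f['image'].astype(int); m=((im.min(2)>155)).astype(np.uint8)
    return m
def rectw(f,mask,z):
    cs,_=cv2.findContours(mask,cv2.RETR_EXTERNAL,cv2.CHAIN_APPROX_NONE)
    out=[]
    for c in cs:
        if cv2.contourArea(c)<25: continue
        w=ray(f,c.reshape(-1,2),z)[:,:2]
        r=cv2.minAreaRect((w*1000).astype(np.float32)); b=cv2.boxPoints(r)
        e0=b[1]-b[0]; e1=b[2]-b[1]
        e=e0 if np.linalg.norm(e0)>np.linalg.norm(e1) else e1
        out.append((np.round(r[0],1),round(float(np.degrees(np.arctan2(e[1],e[0]))%180),1),np.round(sorted(r[1]),1),np.round(c.reshape(-1,2).mean(0))))
    return out
E
python3 - <<'E'
from h import *
f=grab('top'); im=f['image'].astype(int)
for (u,v) in ((166,267),(210,257),(272,252),(140,260),(240,257),(180,185),(126,190),(300,162)): print((u,v),im[v,u],end=' ')
print()
for n,(u0,u1,v0,v1) in dict(L=(145,190,252,282),M=(190,232,246,270),R=(250,292,240,270)).items():
    a=im[v0:v1,u0:u1].min(2); bg=np.median(a); print(n,bg,np.percentile(a,[5,50,90,95,98,100]))
    m=np.zeros(im.shape[:2],np.uint8); m[v0:v1,u0:u1]=(a>bg+30)
    for r in rectw(f,m,.025): print('  ',r)
hsv=cv2.cvtColor(f['image'],cv2.COLOR_RGB2HSV)
# deck
m=((hsv[...,1]>90)&(hsv[...,2]>90)).astype(np.uint8); z=np.zeros_like(m); z[150:235,110:250]=m[150:235,110:250]
z=cv2.morphologyEx(z,cv2.MORPH_CLOSE,np.ones((9,9)))
print('deck',rectw(f,z,.038))
m=((hsv[...,1]>90)&(hsv[...,2]<=90)&(hsv[...,2]>30)).astype(np.uint8); z=np.zeros_like(m); z[150:235,115:137]=m[150:235,115:137]
print('bar',rectw(f,z,.112))
m=(hsv[...,2]<45).astype(np.uint8); z=np.zeros_like(m); z[150:240,236:385]=m[150:240,236:385]
print('bay',rectw(f,z,0))
E
```

```text
(166, 267) [123 128 133] (210, 257) [123 129 129] (272, 252) [123 132 134] (140, 260) [126 132 135] (240, 257) [126 130 132] (180, 185) [128 115  66] (126, 190) [50 22  3] (300, 162) [12 10 18] 
L 122.0 [ 66.45 122.   127.   128.   129.   133.  ]
M 124.0 [ 86. 124. 127. 128. 129. 132.]
R 123.0 [ 72. 123. 127. 128. 129. 131.]
deck [(array([586.5, 177.6]), 83.7, array([119., 235.]), array([176., 195.]))]
bar [(array([598.4, 287.1]), 174.3, array([ 10.1, 104.8]), array([127., 186.]))]
bay [(array([ 588.4, -173.4]), 89.9, array([187.6, 346.5]), array([318., 195.]))]
```

Run:
```python
from h import *
f=grab('top'); ims=f['image'].astype(np.float32)
for i in range(5): ims+=grab('top')['image']
im=(ims/6)
np.save('avg.npy',im)
bx=[(148,252),(188,242),(250,239)]
rows=[]
for u,v in bx:
    a=im[v:v+32,u:u+44]; a=np.clip((a-40)*2.2,0,255).astype(np.uint8)
    a=cv2.resize(a,(44*9,32*9),interpolation=cv2.INTER_NEAREST); rows.append(a[...,::-1])
# caddy front + predicted clips
u,v=120,160
rows.append(cv2.resize(np.clip((im[v:v+72,u:u+99]-20)*1.8,0,255).astype(np.uint8),(396,288),interpolation=cv2.INTER_NEAREST)[...,::-1].copy())
org=np.array([.5850,.1658]); th=np.radians(-96.1)
R=np.array([[np.cos(th),-np.sin(th)],[np.sin(th),np.cos(th)]])
for x in(85,27,-25,-73):
    for y in(-31,31):
        p=R@np.array([x,y])/1000+org
        q=proj(f,[p[0],p[1],.088])[0]
        c=(q-[u,v]+.5)*4; cv2.circle(rows[-1],(int(c[0]),int(c[1])),5,(0,0,255),1)
cv2.imwrite('pics/mos.png',np.vstack([np.hstack(rows[:2]),np.hstack(rows[2:])]))
```

```text
(no output)
```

View pics/mos.png

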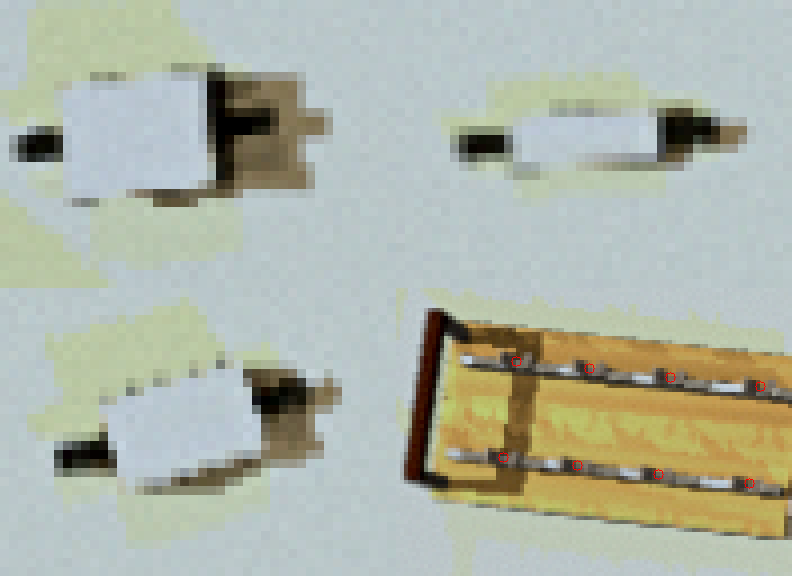

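The clip predictions fall on the jaws, so the caddy pose holds. By width the mandrels are 34 mm (left, 13.4 px), 16 mm (middle, 5.5 px) and 28 mm (right, 10 px), so the 22 mm one is absent. I'll convert the corners and tips to world coordinates.

```bash
cat >> h.py <<'E'
def state(): 
    s=ctrl.get_state(); return np.array(s['eef_pos'])*1000, s['ee_rot'][2]
def tool(d,yaw):
    "world mm shift -> tool mm"
    c,s=np.cos(np.radians(yaw)),np.sin(np.radians(yaw)); d=np.asarray(d,float)
    return np.round([c*d[0]+s*d[1], s*d[0]-c*d[1], -d[2]],1)
def plan(xyz,yaw=None,xyfrom=None):
    p,y0=state(); 
    if yaw is None: yaw=y0
    t=(y0-yaw+90)%180-90 if False else y0-yaw
    print('now',p.round(1),round(y0,2),'twist z rad',round(float(np.radians(t)),4),'then dp',tool(np.array(xyz)-p,yaw))
E
python3 - <<'E'
from h import *
f=grab('top')
D=dict(L=(34,(148,252),[(62,82),(205,70),(212,190),(70,203)],[(12,145),(270,120)]),
M=(16,(188,242),[(118,115),(259,108),(263,160),(118,165)],[(64,145),(322,130)]),
R=(28,(250,239),[(105,114),(243,80),(262,172),(132,200)],[(55,170),(308,105)]))
for n,(h,o,c,t) in D.items():
    c=np.array(c)/9+o-.5; t=np.array(t)/9+o-.5
    C=ray(f,c,h/1000)[:,:2]*1000; T=ray(f,t,h/2000)[:,:2]*1000
    d=T[1]-T[0]; e=(C[1]+C[2]-C[0]-C[3])/2
    print(n,h,'top',C.mean(0).round(1),'tips',T.mean(0).round(1),np.linalg.norm(d).round(1),'ang',np.degrees(np.arctan2(*d[::-1])).round(1),np.degrees(np.arctan2(*e[::-1])).round(1),'len',np.linalg.norm(e).round(1),'w',np.linalg.norm((C[0]+C[1]-C[2]-C[3])/2).round(1))
    s=ctrl.get_state()
E
```

```text
L 34 top [398.  207.3] tips [398.6 209.7] 77.0 ang -84.1 -84.6 len 41.9 w 34.8
M 16 top [424.2  89.5] tips [424.   89.4] 76.3 ang -86.6 -87.5 len 42.0 w 14.9
R 28 top [430.7 -72.1] tips [431.8 -71.3] 76.3 ang -75.8 -77.2 len 39.7 w 26.5
```

Request:
step_arm(dp=[[0,0,0],[0,0,0],[0,0,0],[0,0,0],[0,0,0],[0,0,0],[0,0,0],[0,0,0],[-33,12.5,8],[-33,12.5,8],[-33,12.5,8],[-33,12.5,8],[-33,12.5,8],[-33,12.5,8],[-33,12.5,8],[-33,12.5,8],[-33,12.5,8],[-33,12.5,8],[-33,12.5,8],[-33,12.5,8]], twist=[[0,0,0.1414],[0,0,0.1414],[0,0,0.1414],[0,0,0.1414],[0,0,0.1414],[0,0,0.1414],[0,0,0.1414],[0,0,0.1414],[0,0,0],[0,0,0],[0,0,0],[0,0,0],[0,0,0],[0,0,0],[0,0,0],[0,0,0],[0,0,0],[0,0,0],[0,0,0],[0,0,0]], gripper=[1,1,1,1,1,1,1,1,1,1,1,1,1,1,1,1,1,1,1,1], force=25)

```text
time: 2.5
eef_pos: [0.3982, 0.2078, 0.1265]
ee_rot: [180.0, -0.0, 95.6]
ft_force: [0.3, 0.8, -1.3]
finger_gap: 0.0869
gripper_force: 0.0
```

Run:
```python
from h import *
plan([398.3,208.5,5],95.6)
```

```text
now [398.2 207.8 126.5] 95.55 twist z rad -0.0008 then dp [  0.7   0.2 121.5]
```

Request:
step_arm(dp=[[0,0,22],[0,0,22],[0,0,22],[0,0,22],[0,0,20],[0,0,13],[0,0,0],[0,0,0],[0,0,0],[0,0,0],[0,0,0],[0,0,0],[0,0,0],[0,0,0]], twist=[[0,0,0],[0,0,0],[0,0,0],[0,0,0],[0,0,0],[0,0,0],[0,0,0],[0,0,0],[0,0,0],[0,0,0],[0,0,0],[0,0,0],[0,0,0],[0,0,0]], gripper=[1,1,1,1,1,1,1,0,0,0,0,0,0,0], force=30)

```text
time: 3.9
eef_pos: [0.3977, 0.2091, 0.0056]
ee_rot: [180.0, -0.0, 95.5]
ft_force: [1.2, -0.2, -0.8]
finger_gap: 0.039
gripper_force: 0.5
```

Request:
step_arm(dp=[[0,0,0],[0,0,0],[0,0,0],[0,0,0]], twist=[[0,0,0],[0,0,0],[0,0,0],[0,0,0]], gripper=[0,0,0,0])

```text
time: 4.3
eef_pos: [0.3978, 0.2091, 0.0056]
ee_rot: [180.0, -0.0, 95.5]
ft_force: [0.0, -0.9, 1.6]
finger_gap: 0.0339
gripper_force: 30.0
```

Request:
step_arm(dp=[[0,0,-15],[0,0,-30],[0,0,-35],[0,0,-35],[0,0,-30],[0,0,0],[0,0,0],[0,0,0],[0,0,0],[0,0,0],[0,0,0],[0,0,0],[0,0,0],[0,0,0],[0,0,0],[-38,-21.6,0],[-38,-21.6,0],[-38,-21.6,0],[-38,-21.6,0],[-38.8,-21.6,0]], twist=[[0,0,0],[0,0,0],[0,0,0],[0,0,0],[0,0,0],[0,0,-0.137],[0,0,-0.137],[0,0,-0.137],[0,0,-0.137],[0,0,-0.137],[0,0,-0.137],[0,0,-0.137],[0,0,-0.137],[0,0,-0.137],[0,0,-0.137],[0,0,0],[0,0,0],[0,0,0],[0,0,0],[0,0,0]], gripper=[0,0,0,0,0,0,0,0,0,0,0,0,0,0,0,0,0,0,0,0])

```text
time: 6.3
eef_pos: [0.5771, 0.0809, 0.1501]
ee_rot: [-180.0, -0.0, 174.1]
ft_force: [-0.1, 1.2, -0.7]
finger_gap: 0.0336
gripper_force: 30.0
```

Run:
```python
from h import *
s=ctrl.get_state(); print(s['eef_pos'],s['ee_rot'],s['finger_gap'],s['gripper_force'])
f=grab('scene'); im=f['image']; a=cv2.resize(im[95:235,230:410],None,fx=4,fy=4,interpolation=cv2.INTER_CUBIC)
cv2.imwrite('pics/p1.png',a[...,::-1])
```

```text
[0.57706153 0.08087308 0.15012901] [-1.79999960e+02 -4.30560627e-02  1.74086281e+02] 0.0336156062747079 30.001099901273847
```

View pics/p1.png

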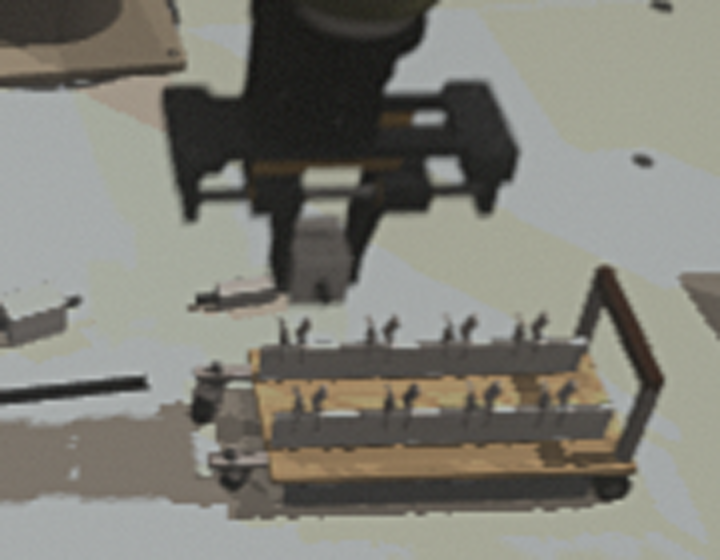

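The mandrel is gripped square. Its near spigot end is at crop (323,291), and the clips are unmoved at (285-545,330). I'll check the spigot tip against the prediction.

Run:
```python
from h import *
f=grab('scene'); p,y=state()
uv=np.array([323,291])/4+[230,95]-.4
print(ray(f,uv,.1615)*1000, p+np.array([np.cos(np.radians(y-180))*38,np.sin(np.radians(y-180))*38,11.4]))
for x in(85,27):
  for yy in(-31,31):
    th=np.radians(-96.1);q=np.array([585+x*np.cos(th)-yy*np.sin(th),165.8+x*np.sin(th)+yy*np.cos(th),88])/1000
    print(x,yy,(proj(f,q)[0]-[230,95]+.4)*4)
plan([576,81.3,88],173.9)
```

```text
[[602.09752001  82.0673638  161.5       ]] [616.75510017  72.42090368 161.08505381]
85 -31 [287.70830521 319.33781555]
85 31 [303.06330336 386.12939864]
27 -31 [375.42739832 317.15666258]
27 31 [394.91168559 383.57160718]
now [579.   76.6 149.7] 173.7 twist z rad -0.0034 then dp [ 3.5  4.4 61.7]
```

Run:
```python
from h import *
f=grab('scene'); p,y=state(); print(p,y)
a=np.radians(y-180); ax=np.array([np.cos(a),np.sin(a),0]); lat=np.array([-np.sin(a),np.cos(a),0]); c=p+[0,0,11.4]
for n,(u,v,w) in dict(tip=(38,0,0),face=(22,0,0),tl=(22,17,17),tr=(22,-17,17),bl=(22,17,-17),br=(22,-17,-17),btl=(-22,17,17),btr=(-22,-17,17)).items():
    print(n,((proj(f,(c+ax*u+lat*v+[0,0,w])/1000)[0]-[230,95]+.4)*4).round())
cv2.imwrite('pics/p2.png',cv2.resize(f['image'][130:190,280:340],None,fx=9,fy=9,interpolation=cv2.INTER_NEAREST)[...,::-1])
```

```text
[577.10316587  78.98164794 149.500936  ] 173.8002638553403
tip [317. 307.]
face [312. 289.]
tl [345. 266.]
tr [287. 268.]
bl [337. 310.]
br [281. 311.]
btl [332. 219.]
btr [276. 221.]
```

View pics/p2.png

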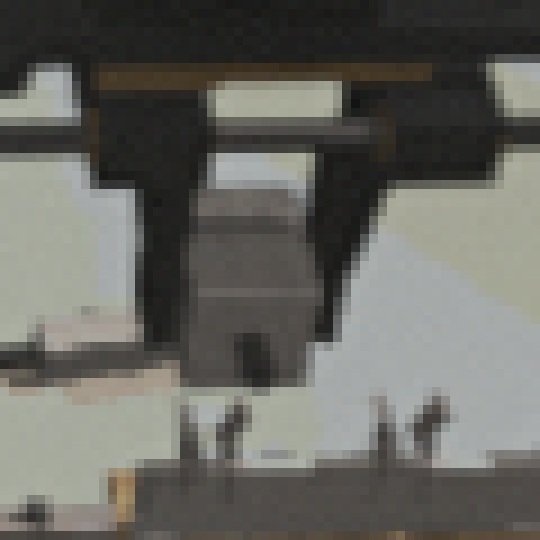

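The mandrel's face corners and tip match the predicted projection, within a pixel. The state readings jitter, so I'll average a few.

```bash
cat >> h.py <<'E'
def avg(n=5):
    P=[]
    for i in range(n):
        grab('top'); P.append(np.r_[state()[0],np.mod(state()[1],360)])
    P=np.array(P); print('avg',P.mean(0).round(1),'sd',P.std(0).round(1)); return P.mean(0)
E
python3 - <<'E'
from h import *
avg(6)
E
```

```text
avg [575.5  82.5 150.2 174.1] sd [0.3 0.8 0.4 0.1]
```

Request:
step_arm(dp=[[-0.6,-1.1,15],[0,0,20],[0,0,18],[0,0,5],[0,0,0],[0,0,0],[0,0,0],[0,0,3],[0,0,3],[0,0,3],[0,0,3],[0,0,3],[0,0,3],[0,0,3]], twist=[[0,0,0.003],[0,0,0],[0,0,0],[0,0,0],[0,0,0],[0,0,0],[0,0,0],[0,0,0],[0,0,0],[0,0,0],[0,0,0],[0,0,0],[0,0,0],[0,0,0]], gripper=[0,0,0,0,0,0,0,0,0,0,0,0,0,0])

```text
time: 8.15
eef_pos: [0.5768, 0.081, 0.0714]
ee_rot: [180.0, 0.0, 173.9]
ft_force: [0.1, 1.5, -0.3]
finger_gap: 0.0335
gripper_force: 30.0
```

Request:
step_arm(dp=[[0,0,3],[0,0,3],[0,0,2.5],[0,0,2.5],[0,0,2],[0,0,0],[0,0,0]], twist=[[0,0,0],[0,0,0],[0,0,0],[0,0,0],[0,0,0],[0,0,0],[0,0,0]], gripper=[0,0,0,0,0,0,0])

```text
time: 8.85
eef_pos: [0.5765, 0.0806, 0.0584]
ee_rot: [-180.0, -0.0, 173.9]
ft_force: [0.4, 0.3, -1.1]
finger_gap: 0.034
gripper_force: 30.0
```

Request:
step_arm(dp=[[0,0,1],[0,0,1],[0,0,0],[0,0,0]], twist=[[0,0,0],[0,0,0],[0,0,0],[0,0,0]], gripper=[0,0,0,0])

```text
time: 9.25
eef_pos: [0.5777, 0.0807, 0.0579]
ee_rot: [179.9, 0.1, 173.9]
ft_force: [-1.6, -0.3, 11.0]
finger_gap: 0.0336
gripper_force: 30.0
```

Request:
step_arm(dp=[[0,0,-1.5],[0,0,0],[0,0,0],[0,0,0],[0,0,0],[0,0,0],[0,0,-15],[0,0,-25],[0,0,-30],[0,0,-30],[0,0,0],[0,0,0],[0,0,0]], twist=[[0,0,0],[0,0,0],[0,0,0],[0,0,0],[0,0,0],[0,0,0],[0,0,0],[0,0,0],[0,0,0],[0,0,0],[0,0,0],[0,0,0],[0,0,0]], gripper=[0,0.55,0.55,0.55,0.55,0.55,0.55,0.55,0.55,0.55,0.55,0.55,0.55])

```text
time: 10.55
eef_pos: [0.5762, 0.0806, 0.1576]
ee_rot: [-180.0, -0.1, 173.9]
ft_force: [0.4, 0.9, 0.4]
finger_gap: 0.0478
gripper_force: 0.0
```

```bash
cat >> h.py <<'E'
def caddy(f):
    """deck + bar -> origin, yaw"""
    hsv=cv2.cvtColor(f['image'],cv2.COLOR_RGB2HSV)
    m=((hsv[...,1]>90)&(hsv[...,2]>30)).astype(np.uint8)
    bar=(m.astype(bool)&(hsv[...,2]<=90))
    return m,bar
E
python3 - <<'E'
from h import *
f=grab('top','t1.png'); cv2.imwrite('pics/t1c.png',cv2.resize(f['image'][150:285,110:300],None,fx=4.2,fy=4.2,interpolation=cv2.INTER_CUBIC)[...,::-1])
avg(3)
E
```

```text
avg [576.2  80.6 157.3 173.9] sd [0.1 0.  0.  0. ]
```

View pics/t1c.png

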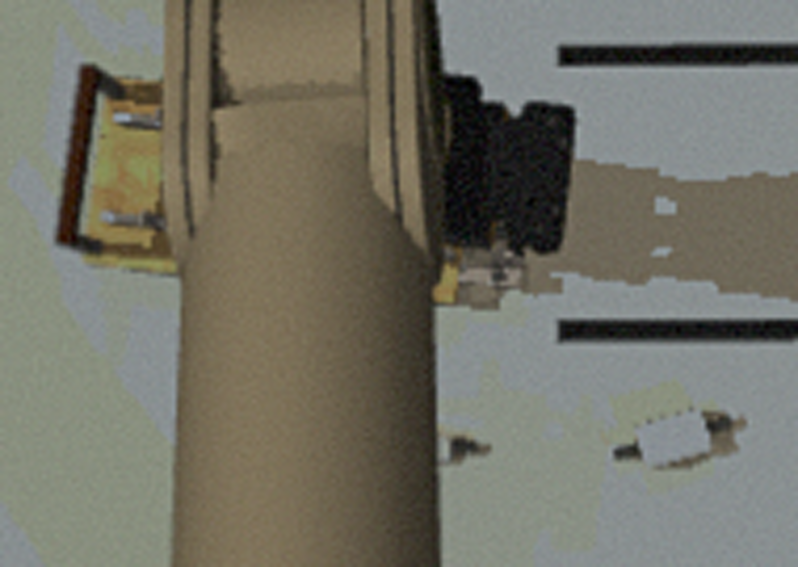

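The 34 mm mandrel has been released. The 28 mm one is still at (672,440) in the crop. The arm hides the caddy, and the bar looks 1 px forward, so I'll remeasure before the next fit.

Request:
step_arm(dp=[[0,0,0],[0,0,0],[0,0,0],[0,0,0],[0,0,0],[0,0,0],[0,0,0],[0,0,0],[0,0,0],[-19,-29.4,6.2],[-19,-29.4,6.2],[-19,-29.4,6.2],[-19,-29.4,6.2],[-19,-29.4,6.2],[-19.3,-29.5,6.2],[0,0,0],[0,0,0],[0,0,0]], twist=[[0,0,0.1365],[0,0,0.1365],[0,0,0.1365],[0,0,0.1365],[0,0,0.1365],[0,0,0.1365],[0,0,0.1365],[0,0,0.1365],[0,0,0.1365],[0,0,0],[0,0,0],[0,0,0],[0,0,0],[0,0,0],[0,0,0],[0,0,0],[0,0,0],[0,0,0]], gripper=[0.55,0.55,0.55,0.55,0.55,0.9,0.9,0.9,0.9,0.9,0.9,0.9,0.9,0.9,0.9,0.9,0.9,0.9])

```text
time: 12.55
eef_pos: [0.4323, -0.0711, 0.121]
ee_rot: [180.0, 0.0, 103.5]
ft_force: [-0.1, 0.9, -0.2]
finger_gap: 0.0786
gripper_force: 0.0
```

Run:
```python
from h import *
P=[]
avg(2)
ims=0
for i in range(4):
    f=grab('top'); ims=ims+f['image'].astype(np.float32)
im=(ims/4)
hsv=cv2.cvtColor(im.astype(np.uint8),cv2.COLOR_RGB2HSV)
cv2.imwrite('pics/t2c.png',cv2.resize(np.clip(im*1.6,0,255).astype(np.uint8)[150:285,110:300],None,fx=4.2,fy=4.2,interpolation=cv2.INTER_CUBIC)[...,::-1])
m=((hsv[...,1]>90)&(hsv[...,2]>90)).astype(np.uint8); z=np.zeros_like(m); z[150:235,110:250]=m[150:235,110:250]
z=cv2.morphologyEx(z,cv2.MORPH_CLOSE,np.ones((9,9)))
print('deck',rectw(f,z,.038))
m=((hsv[...,1]>90)&(hsv[...,2]<=90)&(hsv[...,2]>30)).astype(np.uint8); z=np.zeros_like(m); z[150:235,115:140]=m[150:235,115:140]
print('bar',rectw(f,z,.112))
```

```text
avg [432.3 -71.1 121.  103.5] sd [0. 0. 0. 0.]
deck [(array([586.4, 174.6]), 83.8, array([119. , 235.8]), array([180., 195.]))]
bar [(array([598.4, 283.9]), 173.1, array([  9.8, 104.8]), array([128., 186.]))]
```

View pics/t2c.png

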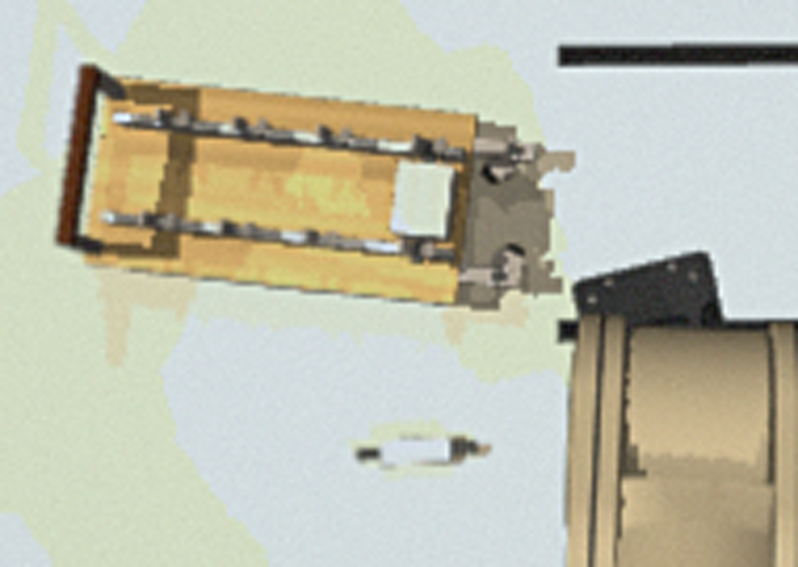

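The 34 mm is seated in clip 1 at (422,200). The caddy has rolled about 3 mm forward, and the 16 mm mandrel is unmoved. I'll go down on the 28 mm.

Request:
step_arm(dp=[[-0.3,-1.2,22],[0,0,22],[0,0,22],[0,0,22],[0,0,16],[0,0,12],[0,0,0],[0,0,0],[0,0,0],[0,0,0],[0,0,0],[0,0,0],[0,0,0],[0,0,0],[0,0,0],[0,0,0],[0,0,0],[0,0,0],[0,0,0]], twist=[[0,0,0],[0,0,0],[0,0,0],[0,0,0],[0,0,0],[0,0,0],[0,0,0],[0,0,0],[0,0,0],[0,0,0],[0,0,0],[0,0,0],[0,0,0],[0,0,0],[0,0,0],[0,0,0],[0,0,0],[0,0,0],[0,0,0]], gripper=[0.9,0.9,0.9,0.9,0.9,0.9,0.9,0,0,0,0,0,0,0,0,0,0,0,0], force=30)

```text
time: 14.75
eef_pos: [0.4309, -0.0722, 0.0049]
ee_rot: [180.0, -0.0, 103.5]
ft_force: [0.6, 1.3, 3.1]
finger_gap: 0.028
gripper_force: 30.0
```

Request:
step_arm(dp=[[0,0,-15],[0,0,-30],[0,0,-35],[0,0,-35],[0,0,-30],[0,0,0],[0,0,0],[0,0,0],[0,0,0],[0,0,0],[0,0,0],[0,0,0],[0,0,0],[0,0,0],[-21.3,37.2,0],[-21.3,37.2,0],[-21.3,37.2,0],[-21.3,37.2,0],[-21.3,37.2,0],[-21.1,37.2,0]], twist=[[0,0,0],[0,0,0],[0,0,0],[0,0,0],[0,0,0],[0,0,-0.1363],[0,0,-0.1363],[0,0,-0.1363],[0,0,-0.1363],[0,0,-0.1363],[0,0,-0.1363],[0,0,-0.1363],[0,0,-0.1363],[0,0,-0.1363],[0,0,0],[0,0,0],[0,0,0],[0,0,0],[0,0,0],[0,0,0]], gripper=[0,0,0,0,0,0,0,0,0,0,0,0,0,0,0,0,0,0,0,0])

```text
time: 16.75
eef_pos: [0.582, 0.1373, 0.1486]
ee_rot: [-179.9, -0.1, 173.8]
ft_force: [0.6, -0.7, -0.6]
finger_gap: 0.0279
gripper_force: 30.0
```

Run:
```python
from h import *
grab('top');grab('top');grab('top');grab('top');grab('top');grab('top')
p=avg(3); f=grab('scene'); y=p[3]; s=ctrl.get_state(); print(s['finger_gap'],s['gripper_force'])
a=np.radians(y-180); ax=np.array([np.cos(a),np.sin(a),0]); lat=np.array([-np.sin(a),np.cos(a),0]); c=p[:3]+[0,0,9.1]
u0,v0=270,110; im=cv2.resize(f['image'][v0:v0+90,u0:u0+120],None,fx=6,fy=6,interpolation=cv2.INTER_NEAREST)[...,::-1].copy()
def dot(P,col):
    q=(proj(f,np.array(P)/1000)[0]-[u0,v0]+.5)*6; cv2.circle(im,(int(q[0]),int(q[1])),3,col,1)
for u,v,w in [(38,0,0),(22,14,14),(22,-14,14),(22,14,-14),(22,-14,-14),(-22,14,14),(-22,-14,14)]: dot(c+ax*u+lat*v+[0,0,w],(0,0,255))
th=np.radians(-96.2)
for x in(85,27,-25,-73):
  for yy in(-31,31): dot([584.8+x*np.cos(th)-yy*np.sin(th),162.7+x*np.sin(th)+yy*np.cos(th),88],(0,255,0))
cv2.imwrite('pics/p3.png',im)
```

```text
avg [581.2 134.6 150.  173.7] sd [0.1 0.2 0.1 0. ]
0.027449227787478662 30.000074012205005
```

View pics/p3.png

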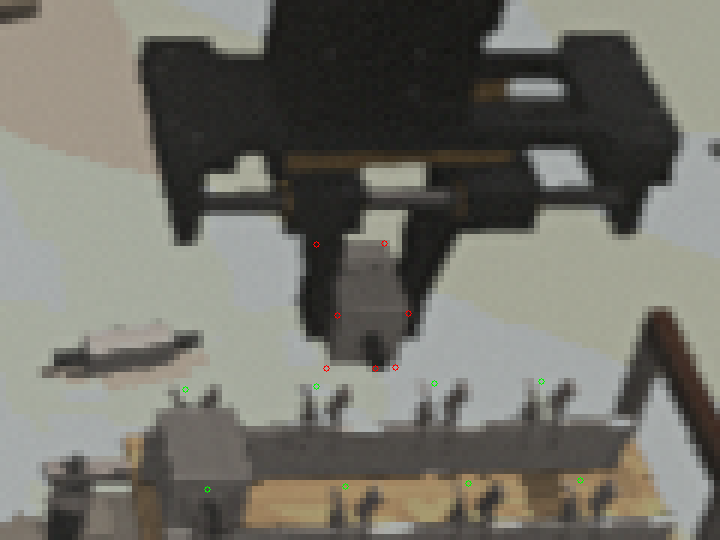

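The red mandrel corners match, but the green jaw points sit about 1.5 px (some 3-4 mm) left of the real jaws. The caddy is therefore a little further +y, which agrees with the push seen at the first fit. I'll correct by +3.5 mm in y and recheck lower down.

Request:
step_arm(dp=[[-0.6,3.6,10],[0,0,15],[0,0,15],[0,0,10],[0,0,0],[0,0,0],[0,0,0],[0,0,0],[0,0,0],[0,0,0]], twist=[[0,0,0],[0,0,0],[0,0,0],[0,0,0],[0,0,0],[0,0,0],[0,0,0],[0,0,0],[0,0,0],[0,0,0]], gripper=[0,0,0,0,0,0,0,0,0,0])

```text
time: 18.25
eef_pos: [0.5827, 0.1394, 0.1001]
ee_rot: [180.0, 0.0, 173.8]
ft_force: [-0.5, 0.6, -1.5]
finger_gap: 0.0279
gripper_force: 30.0
```

Run:
```python
from h import *
avg(4)
```

```text
avg [582.7 139.4  99.9 173.8] sd [0. 0. 0. 0.]
```

Request:
step_arm(dp=[[0,-0.5,8],[0,0,4],[0,0,3],[0,0,3],[0,0,3],[0,0,3],[0,0,3],[0,0,3],[0,0,3],[0,0,3],[0,0,2],[0,0,2],[0,0,0],[0,0,0]], twist=[[0,0,0],[0,0,0],[0,0,0],[0,0,0],[0,0,0],[0,0,0],[0,0,0],[0,0,0],[0,0,0],[0,0,0],[0,0,0],[0,0,0],[0,0,0],[0,0,0]], gripper=[0,0,0,0,0,0,0,0,0,0,0,0,0,0])

```text
time: 19.85
eef_pos: [0.5831, 0.1389, 0.0605]
ee_rot: [180.0, 0.0, 173.8]
ft_force: [-0.8, -0.8, 6.7]
finger_gap: 0.028
gripper_force: 30.0
```

Request:
step_arm(dp=[[0,0,1],[0,0,0],[0,0,-1],[0,0,0],[0,0,0],[0,0,0],[0,0,0],[0,0,0],[0,0,-15],[0,0,-25],[0,0,-30],[0,0,-30]], twist=[[0,0,0],[0,0,0],[0,0,0],[0,0,0],[0,0,0],[0,0,0],[0,0,0],[0,0,0],[0,0,0],[0,0,0],[0,0,0],[0,0,0]], gripper=[0,0,0,0.46,0.46,0.46,0.46,0.46,0.46,0.46,0.46,0.46])

```text
time: 21.05
eef_pos: [0.5826, 0.1384, 0.162]
ee_rot: [180.0, 0.0, 173.7]
ft_force: [-0.2, 1.2, 0.2]
finger_gap: 0.04
gripper_force: 0.0
```

Run:
```python
from h import *
p,y=state()
print(p,y); plan([424.3,89.5,110],93)
```

```text
[582.60568826 138.44852697 161.95810952] 173.73276446452778
now [582.6 138.4 162. ] 173.73 twist z rad 1.4091 then dp [ -40.6 -160.7   52. ]
```

Run:
```python
from h import *
f=grab('scene'); a=cv2.imread('pics/scene0.png')[...,::-1]
b=f['image']; r=np.s_[156:180,270:308]
print(np.abs(a[r].astype(int)-b[r]).mean())
for im in(a,b):
    g=im[r].astype(int).max(2); ys,xs=np.nonzero(g<75); print(len(xs),xs.mean()+270,ys.mean()+156,xs.min()+270,xs.max()+270)
```

```text
9.900219298245615
30 290.2 169.96666666666667 279 306
36 290.22222222222223 169.41666666666666 279 305
```

Request:
step_arm(dp=[[0,0,0],[0,0,0],[0,0,0],[0,0,0],[0,0,0],[0,0,0],[0,0,0],[0,0,0],[0,0,0],[0,0,0],[-6.8,-26.8,8],[-6.8,-26.8,8],[-6.8,-26.8,8],[-6.8,-26.8,9],[-6.8,-26.8,9],[-6.6,-26.7,10],[0,0,0],[0,0,0],[0,0,0]], twist=[[0,0,0.141],[0,0,0.141],[0,0,0.141],[0,0,0.141],[0,0,0.141],[0,0,0.141],[0,0,0.141],[0,0,0.141],[0,0,0.141],[0,0,0.141],[0,0,0],[0,0,0],[0,0,0],[0,0,0],[0,0,0],[0,0,0],[0,0,0],[0,0,0],[0,0,0]], gripper=[0.46,0.46,0.46,0.46,0.46,0.46,0.7,0.7,0.7,0.7,0.7,0.7,0.7,0.7,0.7,0.7,0.7,0.7,0.7])

```text
time: 23.0
eef_pos: [0.4343, 0.0923, 0.1133]
ee_rot: [-179.7, 0.1, 92.8]
ft_force: [0.3, -0.4, 0.8]
finger_gap: 0.061
gripper_force: 0.0
```

Run:
```python
from h import *
avg(2)
ims=0
for i in range(3):
    f=grab('top'); ims=ims+f['image'].astype(np.float32)
im=(ims/3)
hsv=cv2.cvtColor(im.astype(np.uint8),cv2.COLOR_RGB2HSV)
m=((hsv[...,1]>90)&(hsv[...,2]<=90)&(hsv[...,2]>30)).astype(np.uint8); z=np.zeros_like(m); z[150:235,115:140]=m[150:235,115:140]
print('bar',rectw(f,z,.112))
```

```text
avg [434.3  91.8 113.1  92.8] sd [0.  0.2 0.1 0. ]
bar [(array([598.4, 285.3]), 175.0, array([  9.1, 104.4]), array([127., 186.]))]
```

Request:
step_arm(dp=[[-1.8,-10.2,10],[0,0,20],[0,0,20],[0,0,20],[0,0,0],[0,0,0],[0,0,0],[0,0,0]], twist=[[0,0,0],[0,0,0],[0,0,0],[0,0,0],[0,0,0],[0,0,0],[0,0,0],[0,0,0]], gripper=[0.7,0.7,0.7,0.7,0.7,0.7,0.7,0.7])

```text
time: 24.05
eef_pos: [0.4234, 0.0902, 0.0436]
ee_rot: [-179.7, 0.0, 92.8]
ft_force: [0.0, 0.3, 0.6]
finger_gap: 0.061
gripper_force: 0.0
```

Request:
step_arm(dp=[[0,0,15],[0,0,15],[0,0,7],[0,0,3.5],[0,0,0],[0,0,0],[0,0,0],[0,0,0],[0,0,0],[0,0,0],[0,0,0],[0,0,0],[0,0,0],[0,0,0],[0,0,0],[0,0,0],[0,0,0]], twist=[[0,0,0],[0,0,0],[0,0,0],[0,0,0],[0,0,0],[0,0,0],[0,0,0],[0,0,0],[0,0,0],[0,0,0],[0,0,0],[0,0,0],[0,0,0],[0,0,0],[0,0,0],[0,0,0],[0,0,0]], gripper=[0.7,0.7,0.7,0.7,0.7,0,0,0,0,0,0,0,0,0,0,0,0], force=30)

```text
time: 25.75
eef_pos: [0.4227, 0.0896, 0.0023]
ee_rot: [-179.7, 0.1, 92.8]
ft_force: [-0.0, -0.1, 1.8]
finger_gap: 0.0157
gripper_force: 30.0
```

Request:
step_arm(dp=[[0,0,-15],[0,0,-30],[0,0,-35],[0,0,-35],[0,0,-33],[0,0,0],[0,0,0],[0,0,0],[0,0,0],[0,0,0],[0,0,0],[0,0,0],[0,0,0],[0,0,0],[0,0,0],[0,0,0],[0,0,0]], twist=[[0,0,0],[0,0,0],[0,0,0],[0,0,0],[0,0,0],[0,0,-0.1285],[0,0,-0.1285],[0,0,-0.1285],[0,0,-0.1285],[0,0,-0.1285],[0,0,-0.1285],[0,0,-0.1285],[0,0,-0.1285],[0,0,-0.1285],[0,0,-0.1285],[0,0,-0.1285],[0,0,0]], gripper=[0,0,0,0,0,0,0,0,0,0,0,0,0,0,0,0,0])

```text
time: 27.45
eef_pos: [0.4208, 0.0919, 0.1367]
ee_rot: [-180.0, -0.8, 174.2]
ft_force: [0.3, -0.1, -0.5]
finger_gap: 0.0157
gripper_force: 30.0
```

Request:
step_arm(dp=[[-19.2,20.8,0],[-19.2,20.8,0],[-19.2,20.8,0],[-19.2,20.8,0],[-19.2,20.8,0],[-19.2,20.8,0],[-19.2,20.8,0],[-19.4,20.6,0],[0,0,15],[0,0,15],[0,0,10],[0,0,0],[0,0,0],[0,0,0],[0,0,0],[0,0,0],[0,0,0]], twist=[[0,0,0],[0,0,0],[0,0,0],[0,0,0],[0,0,0],[0,0,0],[0,0,0],[0,0,0],[0,0,0],[0,0,0],[0,0,0],[0,0,0],[0,0,0],[0,0,0],[0,0,0],[0,0,0],[0,0,0]], gripper=[0,0,0,0,0,0,0,0,0,0,0,0,0,0,0,0,0])

```text
time: 29.15
eef_pos: [0.4677, 0.1973, 0.1709]
ee_rot: [177.0, 5.7, 173.9]
ft_force: [0.6, -0.1, 0.1]
finger_gap: 0.0155
gripper_force: 30.0
```

Run:
```python
from h import *
p=avg(3); f=grab('scene'); y=p[3]; s=ctrl.get_state(); print(s['finger_gap'],s['gripper_force'])
a=np.radians(y-180); ax=np.array([np.cos(a),np.sin(a),0]); lat=np.array([-np.sin(a),np.cos(a),0]); c=p[:3]+[0,0,5.7]
u0,v0=270,120; im=cv2.resize(f['image'][v0:v0+90,u0:u0+130],None,fx=6,fy=6,interpolation=cv2.INTER_NEAREST)[...,::-1].copy()
def dot(P,col):
    q=(proj(f,np.array(P)/1000)[0]-[u0,v0]+.5)*6; cv2.circle(im,(int(q[0]),int(q[1])),3,col,1)
for u,v,w in [(38,0,0),(22,8,8),(22,-8,8),(22,8,-8),(22,-8,-8),(-22,8,8),(-22,-8,8)]: dot(c+ax*u+lat*v+[0,0,w],(0,0,255))
th=np.radians(-96.2)
for x in(85,27,-25,-73):
  for yy in(-31,31): dot([582.8+(x-27)*np.cos(th)-yy*np.sin(th),138.6+(x-27)*np.sin(th)+yy*np.cos(th),88],(0,255,0))
cv2.imwrite('pics/p4.png',im)
```

```text
avg [467.6 197.3 170.8 173.9] sd [0. 0. 0. 0.]
0.015360283102977717 29.994279742240906
```

View pics/p4.png

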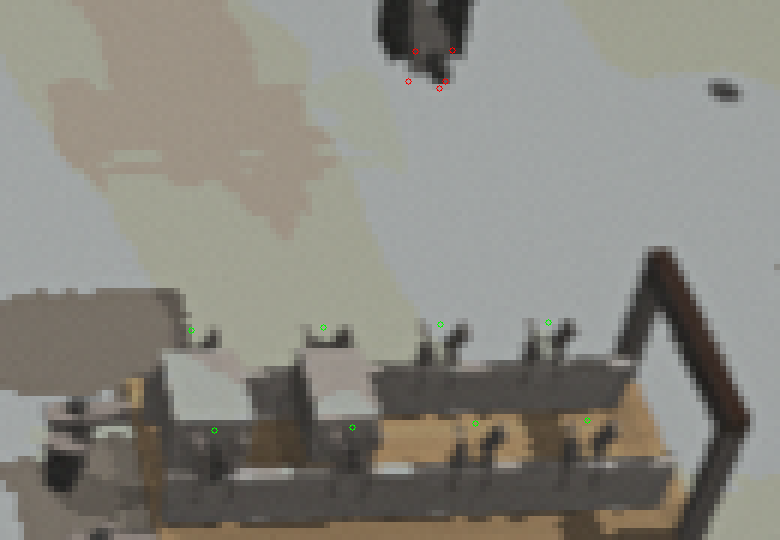

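Mandrels 1 and 2 are seated, and the green marks now match the jaws. The arm, however, stopped tilted at (468,197), so I'll check the joints.

Run:
```python
from h import *
s=ctrl.get_state(); print(np.round(s['joint_positions'],1),s['ee_rot'],s['ft_force'],np.round(s['qd'],2))
plan([593.5,238.2,150],173.8)
```

```text
[-119.3  -28.6   76.7  113.3   32.1   70.2   31. ] [176.9812446    5.67803203 173.90076355] [-0.75661076 -0.55636173 -0.12749181] [ 0.01 -0.04 -0.08 -0.02  0.02 -0.01 -0.09]
now [467.6 197.3 170.8] 173.9 twist z rad 0.0018 then dp [-120.8   54.3   20.8]
```

Joints 2 and 3 are at their limits, so the elbow has drifted out to the side. I'll fit a simple kinematic model to see which motions bring it back. First I'll raise the tool for another data point.

Request:
step_arm(dp=[[0,0,-10],[0,0,-10],[0,0,-10],[0,0,0],[0,0,0]], twist=[[0,0,0],[0,0,0],[0,0,0],[0,0,0],[0,0,0]], gripper=[0,0,0,0,0])

```text
time: 29.85
eef_pos: [0.4646, 0.1959, 0.2008]
ee_rot: [177.0, 5.7, 173.9]
ft_force: [0.2, -0.9, 0.2]
finger_gap: 0.0158
gripper_force: 30.0
```

```bash
cat > kin.py <<'E'
import numpy as np, itertools
from scipy.spatial.transform import Rotation as Rn
from scipy.optimize import least_squares
def fk(q,sg,L,yaw0=0):
    # L: d_bs,d_se,d_ew,d_wt, a3 (elbow x off), a5 , a6 (wrist x off)
    R=Rn.from_euler('z',yaw0,degrees=True); p=np.zeros(3)
    ax='zyzyzyz'; off=[[0,0,L[0]],[0,0,0],[L[4],0,L[1]],[L[5],0,0],[0,0,L[2]],[L[6],0,0],[0,0,L[3]]]
    for i in range(7):
        R=R*Rn.from_euler(ax[i],sg[i]*q[i],degrees=True); p=p+R.apply(off[i])
    return p,R
E
python3 - <<'E'
from kin import *
from h import *
s=ctrl.get_state(); q2=s['joint_positions']; print(np.round(q2,1),s['eef_pos'],s['ee_rot'])
D=[([-71.654,19.034,-3.707,83.658,1.238,77.344,-5.071],[.21,.589,.223],[180,0,160.36]),
([-119.3,-28.6,76.7,113.3,32.1,70.2,31.0],[.4676,.1973,.1708],[176.98,5.68,173.9]),
(list(q2),list(s['eef_pos']),list(s['ee_rot']))]
import json; json.dump([[list(map(float,v)) for v in d] for d in D],open('D.json','w'))
res=[]
for s1,s3,s5,s7 in itertools.product([1,-1],repeat=4):
    sg=[s1,1,s3,1,s5,1,s7]
    def r(x):
        o=[]
        for q,p,e in D:
            P,R=fk(q,sg,x[:7],x[7]); R=R*Rn.from_euler('z',x[8],degrees=True)
            o+=list((P-p)*10); o+=list((R.inv()*Rn.from_euler('xyz',e,degrees=True)).as_rotvec())
        return np.r_[o, x[4:7]*.01]
    for y0 in(0,140,-90,90,180):
        z=least_squares(r,[.35,.35,.35,.25,0,0,0,y0,0]); res.append((z.cost,sg,np.round(z.x,3)))
res.sort(key=lambda t:t[0])
for t in res[:4]: print(t)
E
```

```text
[-116.3  -28.5   72.4  111.4   30.9   73.7   31.5] [0.4645937  0.19593602 0.20077391] [176.96881476   5.69440922 173.87930828]
(np.float64(6.199018748345413e-05), [-1, 1, -1, 1, -1, 1, -1], array([ 4.5800e-01,  4.1800e-01,  5.0900e-01,  5.4100e-01, -3.2000e-02,
       -1.3000e-02, -2.0000e-02, -4.1950e+00,  8.5818e+01]))
(np.float64(6.199018748345458e-05), [-1, 1, -1, 1, -1, 1, -1], array([ 4.5800e-01,  4.1800e-01,  5.0900e-01,  5.4100e-01, -3.2000e-02,
       -1.3000e-02, -2.0000e-02, -4.1950e+00,  8.5818e+01]))
(np.float64(6.199018748345524e-05), [-1, 1, -1, 1, -1, 1, -1], array([ 4.5800e-01,  4.1800e-01,  5.0900e-01,  5.4100e-01, -3.2000e-02,
       -1.3000e-02, -2.0000e-02, -4.1950e+00,  8.5818e+01]))
(np.float64(0.0521064625497097), [-1, 1, -1, 1, -1, 1, -1], array([-9.10000e-01, -6.15000e-01,  3.51000e-01, -1.59500e+00,
        1.00000e-01, -2.35000e-01,  9.13000e-01,  1.75713e+02,
       -9.43070e+01]))
```

The model fits: all the z joints turn negatively, in an S-R-S layout. I'll refine it and simulate candidate escape paths with a min-norm IK.

```bash
cat >> kin.py <<'E'
SG=[-1,1,-1,1,-1,1,-1]
lo=np.array([-148.97,-28.65,-84.17,9.2,-72.65,3.7,-149.18]); hi=np.array([148.97,121.19,76.75,138.47,252.65,117.97,149.18])
def FK(q,x):
    p,R=fk(q,SG,x); return p,R*Rn.from_euler('z',90,degrees=True)
def err(q,x,P,R):
    p,r=FK(q,x); return np.r_[P-p,(R*r.inv()).as_rotvec()*.3]
def ik(q,x,P,R,it=6):
    q=np.array(q,float)
    for _ in range(it):
        e=err(q,x,P,R)
        if np.linalg.norm(e)<1e-5: break
        J=np.array([(err(q+.01*np.eye(7)[i],x,P,R)-e)/-.01 for i in range(7)]).T
        free=np.ones(7,bool)
        for _ in range(4):
            dq=np.zeros(7); dq[free]=J[:,free].T@np.linalg.solve(J[:,free]@J[:,free].T+1e-9*np.eye(6),e)
            n=q+dq; bad=free&((n<lo-1e-9)|(n>hi+1e-9))
            if not bad.any(): break
            free&=~bad
        q=np.clip(q+np.clip(dq,-10,10),lo,hi)
    return q
E
python3 - <<'E'
from kin import *; import json
D=json.load(open('D.json'))
def r(x):
    o=[]
    for q,p,e in D:
        P,R=FK(q,x); o+=list((P-p)*10)+list((R.inv()*Rn.from_euler('xyz',e,degrees=True)).as_rotvec())
    return np.r_[o,x[4:]*.05]
z=least_squares(r,[.35,.35,.35,.25,0,0,0]); x=z.x; print(np.round(x,3),z.cost); np.save('x.npy',x)
q0=np.array(D[2][0]); P0=np.array(D[2][1]); 
print('FK err',np.round((FK(q0,x)[0]-P0)*1000,1))
def run(name,way):
    q=q0.copy(); P=FK(q,x)[0]; yaw=173.9; R=FK(q,x)[1]
    for Pt,yt in way:
        Pt=np.array(Pt); n=max(int(np.linalg.norm(Pt-P)/.02),int(abs(yt-yaw)/6),3)
        for k in range(1,n+1):
            q=ik(q,x,P+(Pt-P)*k/n,Rn.from_euler('xyz',[180,0,yaw+(yt-yaw)*k/n],degrees=True))
        P,yaw=Pt,yt
    e=err(q,x,P,Rn.from_euler('xyz',[180,0,yaw],degrees=True))
    print(name,np.round(q),'e',np.linalg.norm(e).round(4))
up=[.465,.196,.35]; T=[.593,.238,.2]; F=[.70,.2,.3]
run('direct',[(T,173.9)]); run('up',[(up,173.9)]); run('up,T',[(up,173.9),(T,173.9)])
run('up,far,T',[(up,173.9),(F,173.9),(T,173.9)])
run('up,yaw90',[(up,173.9),(up,90)]); run('up,yaw240',[(up,173.9),(up,240)])
run('up far yaw90,T',[(up,173.9),(F,173.9),(F,90),(T,173.9)])
run('up far yaw0,T',[(up,173.9),(F,173.9),(F,0),(T,-6.1)])
run('up yaw90 T',[(up,173.9),(up,90),(T,90),(T,0)])
run('high',[([.465,.196,.45],173.9),([.6,.2,.45],173.9),(T,173.9)])
E
```

```text
[-0.29   0.322  0.399 -0.071  0.005 -0.233 -0.074] 0.09670647061065195
FK err [-4.6 -3.9 -0.8]
direct [-120.  -27.   77.  109.   24.   83.   34.] e 0.1173
up [-125.  -25.   75.   91.   24.   96.   35.] e 0.0401
up,T [-125.  -25.   75.  106.   18.   86.   30.] e 0.1446
up,far,T [-125.  -28.   75.  106.   23.   87.   29.] e 0.1298
up,yaw90 [-125.  -25.   75.   91.   24.   96.  -49.] e 0.0401
up,yaw240 [-125.  -25.   75.   91.   24.   96.  101.] e 0.0401
up far yaw90,T [-125.  -28.   75.  106.   23.   87.   29.] e 0.1298
up far yaw0,T [-125.  -28.   75.  105.   23.   87. -147.] e 0.1318
up yaw90 T [-125.  -25.   75.  106.   18.   86. -144.] e 0.1446
high [-124.  -28.   75.  106.   22.   86.   29.] e 0.1333
```

```bash
python3 - <<'E'
s=open('kin.py').read()
s=s.replace("p,R=fk(q,SG,x); return p,R*Rn.from_euler('z',90,degrees=True)","p,R=fk(q,SG,x[:7],x[7]); return p,R*Rn.from_euler('z',x[8],degrees=True)")
open('kin.py','w').write(s)
E
cat > sim.py <<'E'
from kin import *; import json
D=json.load(open('D.json'))
def r(x):
    o=[]
    for q,p,e in D:
        P,R=FK(q,x); o+=list((P-p)*10)+list((R.inv()*Rn.from_euler('xyz',e,degrees=True)).as_rotvec())
    return np.r_[o,x[4:7]*.01]
x=least_squares(r,[.45,.42,.5,.5,0,0,0,0,90]).x
q0=np.array(D[-1][0]); P0=np.array(D[-1][1]); 
def run(name,way,yaw,pr=0):
    q=q0.copy(); P,R=FK(q,x)
    for Pt,yt in way:
        Pt=np.array(Pt); n=max(int(np.linalg.norm(Pt-P)/.02),int(abs(yt-yaw)/6),3)
        for k in range(1,n+1):
            q=ik(q,x,P+(Pt-P)*k/n,Rn.from_euler('xyz',[180,0,yaw+(yt-yaw)*k/n],degrees=True))
        P,yaw=Pt,yt
        e=err(q,x,P,Rn.from_euler('xyz',[180,0,yaw],degrees=True))
        if pr: print('   ',np.round(q),np.linalg.norm(e).round(4))
    print(name,np.round(q),'e',np.linalg.norm(e).round(4))
E
python3 - <<'E'
from sim import *
print(np.round(x,3),np.round((FK(q0,x)[0]-P0)*1000,1))
up=[.465,.196,.35]; T=[.593,.238,.2]; F=[.70,.2,.3];y=173.9
run('direct',[(T,y)],y); run('up,T',[(up,y),(T,y)],y)
run('up,far,T',[(up,y),(F,y),(T,y)],y,1)
run('up,yaw90',[(up,y),(up,90)],y); run('up,yaw240',[(up,y),(up,240)],y)
run('up far yaw90,T',[(up,y),(F,y),(F,90),(T,y)],y)
run('up far yaw0,T',[(up,y),(F,y),(F,0),(T,-6.1)],y)
run('up yaw0 T',[(up,y),(up,0),(T,-6)],y,1)
run('T yaw0',[(T,y),(T,0)],y,1)
run('high',[([.465,.196,.45],y),([.6,.2,.45],y),(T,y)],y)
E
```

```text
[ 4.5800e-01  4.1800e-01  5.0900e-01  5.4100e-01 -3.2000e-02 -1.3000e-02
 -2.0000e-02 -4.1950e+00  8.5818e+01] [ 0.  -0.1  0. ]
direct [-103.   -4.   72.  109.    8.   59.   50.] e 0.0856
up,T [-125.  -29.   72.  110.   42.   72.   21.] e 0.1092
    [-125.  -29.   72.   92.   28.   95.   33.] 0.0127
    [-125.  -29.   72.   99.   45.   77.   27.] 0.1434
    [-125.  -29.   72.  110.   42.   72.   21.] 0.1092
up,far,T [-125.  -29.   72.  110.   42.   72.   21.] e 0.1092
up,yaw90 [-125.  -29.   72.   92.   28.   95.  -51.] e 0.0127
up,yaw240 [-125.  -29.   72.   92.   28.   95.   99.] e 0.0127
up far yaw90,T [-125.  -29.   72.  110.   42.   72.   21.] e 0.1092
up far yaw0,T [-125.  -29.   72.  107.   39.   74. -148.] e 0.1197
    [-125.  -29.   72.   92.   28.   95.   33.] 0.0127
    [-117.  -29.   72.   93.   23.   92. -129.] 0.0436
    [-117.  -29.   72.  110.   36.   67. -148.] 0.099
up yaw0 T [-117.  -29.   72.  110.   36.   67. -148.] e 0.099
    [-103.   -4.   72.  109.    8.   59.   50.] 0.0856
    [-103.   -4.   72.  109.    8.   59. -124.] 0.0856
T yaw0 [-103.   -4.   72.  109.    8.   59. -124.] e 0.0856
high [-130.  -29.   72.  110.   45.   75.   16.] e 0.1223
```

```bash
cat >> kin.py <<'E'
from scipy.optimize import lsq_linear
def ik(q,x,P,R,it=4):
    q=np.clip(np.array(q,float),lo+1e-6,hi-1e-6)
    for _ in range(it):
        e=err(q,x,P,R)
        if np.linalg.norm(e)<2e-4: break
        J=np.array([(err(q+.01*np.eye(7)[i],x,P,R)-e)/-.01 for i in range(7)]).T
        lam=3e-4
        s=lsq_linear(np.vstack([J,lam*np.eye(7)]),np.r_[e,np.zeros(7)],bounds=(np.maximum(lo-q,-6)-1e-9,np.minimum(hi-q,6)+1e-9))
        q=np.clip(q+s.x,lo,hi)
    return q
E
cat > t.py <<'E'
from sim import *
up=[.465,.196,.35]; T=[.593,.238,.2]; F=[.70,.2,.3];y=173.9
run('direct',[(T,y)],y,1); run('up,T',[(up,y),(T,y)],y,1)
run('up,far,T',[(up,y),(F,y),(T,y)],y,1)
run('up far yaw90,T',[(up,y),(F,y),(F,90),(T,y)],y)
run('up yaw60 T',[(up,y),(up,60),(T,y)],y,1)
run('up yaw240 T',[(up,y),(up,240),(T,y)],y,1)
run('right',[([.5,-.1,.3],y),(T,y)],y,1)
run('left',[([.35,.45,.3],y),(T,y)],y,1)
run('high',[([.465,.196,.45],y),([.6,.2,.45],y),(T,y)],y,1)
E
python3 t.py
```

```text
[-120.  -29.   77.  109.   35.   67.   32.] 0.0895
direct [-120.  -29.   77.  109.   35.   67.   32.] e 0.0895
    [-130.  -29.   77.   90.   28.   96.   33.] 0.0043
    [-120.  -29.   77.  109.   35.   67.   32.] 0.0895
up,T [-120.  -29.   77.  109.   35.   67.   32.] e 0.0895
    [-130.  -29.   77.   90.   28.   96.   33.] 0.0043
    [-118.  -29.   77.   99.   36.   71.   38.] 0.1214
    [-120.  -29.   77.  109.   35.   67.   32.] 0.0895
up,far,T [-120.  -29.   77.  109.   35.   67.   32.] e 0.0895
up far yaw90,T [-120.  -29.   77.  109.   35.   67.   32.] e 0.0895
    [-130.  -29.   77.   90.   28.   96.   33.] 0.0043
    [-130.  -29.   77.   90.   28.   96.  -81.] 0.0043
    [-120.  -29.   77.  109.   35.   67.   32.] 0.0895
up yaw60 T [-120.  -29.   77.  109.   35.   67.   32.] e 0.0895
    [-130.  -29.   77.   90.   28.   96.   33.] 0.0043
    [-130.  -29.   77.   90.   28.   96.   99.] 0.0043
    [-120.  -29.   77.  109.   35.   67.   32.] 0.0895
up yaw240 T [-120.  -29.   77.  109.   35.   67.   32.] e 0.0895
    [-92. -29.  77.  96.  29.  89.  67.] 0.0102
    [-119.  -29.   77.  109.   35.   67.   32.] 0.0895
right [-119.  -29.   77.  109.   35.   67.   32.] e 0.0895
    [-149.  -21.   77.   97.   23.   81.   10.] 0.0431
    [-120.  -29.   77.  109.   35.   67.   32.] 0.0895
left [-120.  -29.   77.  109.   35.   67.   32.] e 0.0895
    [-137.  -29.   77.   76.   30.  108.   32.] 0.0036
    [-131.  -29.   77.   78.   34.   97.   37.] 0.0656
    [-120.  -29.   77.  109.   35.   67.   32.] 0.0895
high [-120.  -29.   77.  109.   35.   67.   32.] e 0.0895
```

```bash
cat > t2.py <<'E'
from sim import *
import sim
sim.q0[:]=D[0][0]
H=[([.21,.589,.223],95.6),([.398,.208,.127],95.6),([.398,.208,.006],95.6),([.398,.208,.15],95.6),([.398,.208,.15],174),([.576,.081,.15],174),([.577,.081,.058],174),([.576,.081,.157],174),([.576,.081,.157],103.5),([.432,-.071,.121],103.5),([.431,-.072,.005],103.5),([.431,-.072,.15],103.5),([.431,-.072,.15],173.8),([.582,.137,.15],173.8),([.583,.139,.06],173.8),([.582,.138,.162],173.8),([.582,.138,.162],92.8),([.424,.09,.113],92.8),([.423,.09,.002],92.8),([.423,.09,.137],92.8),([.423,.09,.137],174),([.593,.238,.137],174)]
run('hist',H,160.36,1)
E
python3 t2.py
```

```text
[-84.  19.  13.  84.  -4.  77. -66.] 0.0
    [-63.  -1.  31. 116.   0.  65. -27.] 0.0
    [-61.  11.  31. 122.  -8.  49. -20.] 0.0
    [-64.  -2.  32. 114.   1.  67. -27.] 0.0
    [-66.  -2.  33. 114.   1.  67.  51.] 0.0
    [-47.  20.  41.  96. -14.  69.  82.] 0.0
    [-44.  26.  39. 100. -19.  60.  85.] 0.0
    [-47.  20.  42.  95. -14.  70.  82.] 0.0
    [-56.  24.  54.  95. -20.  72.  16.] 0.0
    [-61.  -4.  64. 118.   4.  64.  15.] 0.0001
    [-53.  16.  61. 123. -19.  50.  33.] 0.0
    [-64.  -9.  65. 116.   9.  68.  11.] 0.0
    [-78. -19.  74. 116.  19.  70.  73.] 0.0
    [-64.  30.  61.  93. -27.  73.  85.] 0.0
    [-61.  36.  56.  97. -32.  65.  88.] 0.0
    [-64.  29.  61.  92. -26.  74.  85.] 0.0
    [-72.  40.  77.  92. -39.  80.  12.] 0.0
    [-93.  -7.  74. 119.   8.  63. -20.] 0.0001
    [-78.  18.  66. 124. -22.  50.   4.] 0.0
    [-91. -12.  69. 117.  12.  67. -23.] 0.0
    [-106.  -29.   76.  117.   29.   72.   43.] 0.0
    [-67.  35.  57.  87. -31.  74.  78.] 0.0
hist [-67.  35.  57.  87. -31.  74.  78.] e 0.0
```

The simulation reproduces the drift: each in-and-out loop with a yaw turn winds up q3. I'll search for an escape that runs the loop backwards, in and low first, then out.

```bash
cat > t3.py <<'E'
from sim import *
y=173.9
A=[.423,.09,.137]; B=[.423,.03,.04]
run('back A, unyaw, low, up, out',[(A,y),(A,93),([.423,.09,.04],93),([.44,-.05,.04],93),([.55,-.15,.06],93),([.58,-.1,.2],93),([.593,.238,.2],93),([.593,.238,.2],y)],y,1)
run('A low yaw174 out low',[(A,y),([.423,.09,.04],y),([.44,-.05,.04],y),([.55,-.15,.06],y),([.58,-.1,.2],y),([.593,.238,.2],y)],y,1)
run('R low unyaw',[([.44,-.07,.15],y),([.44,-.07,.03],y),([.44,-.07,.03],93),([.57,-.1,.08],93),([.57,-.1,.2],93),([.593,.238,.2],93),([.593,.238,.2],y)],y,1)
E
python3 t3.py
```

```text
[-106.  -29.   76.  117.   29.   72.   43.] 0.0
    [-90. -11.  69. 117.  12.  67. -23.] 0.0
    [-85.  12.  72. 123. -14.  54.  -2.] 0.0002
    [-65.  15.  71. 121. -18.  55.  19.] 0.0001
    [-36.  32.  59. 102. -31.  63.  36.] 0.0
    [-44.  26.  64.  91. -24.  78.  26.] 0.0
    [-67.  33.  59.  83. -28.  80.  -5.] 0.0
    [-58.  27.  43.  83. -18.  77.  70.] 0.0002
back A, unyaw, low, up, out [-58.  27.  43.  83. -18.  77.  70.] e 0.0002
    [-106.  -29.   76.  117.   29.   72.   43.] 0.0
    [-85.  12.  72. 123. -14.  54.  79.] 0.0002
    [-65.  15.  71. 121. -18.  55. 100.] 0.0001
    [-36.  32.  59. 102. -31.  63. 117.] 0.0
    [-44.  26.  64.  91. -24.  78. 107.] 0.0
    [-67.  33.  59.  83. -28.  80.  76.] 0.0
A low yaw174 out low [-67.  33.  59.  83. -28.  80.  76.] e 0.0
    [-86. -29.  77. 115.  29.  74.  64.] 0.0024
    [-59.  17.  68. 121. -19.  54. 104.] 0.0
    [-65.  24.  77. 121. -28.  56.  30.] 0.0001
    [-45.  35.  65. 100. -35.  67.  33.] 0.0
    [-49.  29.  71.  93. -28.  79.  29.] 0.0
    [-71.  37.  66.  83. -33.  82.  -1.] 0.0
    [-63.  29.  51.  83. -23.  78.  73.] 0.0002
R low unyaw [-63.  29.  51.  83. -23.  78.  73.] e 0.0002
```

Run:
```python
from h import *
from scipy.spatial.transform import Rotation as Rn
s=ctrl.get_state(); Rc=Rn.from_euler('xyz',s['ee_rot'],degrees=True); Rd=Rn.from_euler('xyz',[180,0,174],degrees=True)
print((Rc.inv()*Rd).as_rotvec().round(4), Rd.inv().apply([-41.6,-106,-55]).round(1))
```

```text
[0.0528 0.0994 0.0005] [  30.3 -109.8   55. ]
```

Request:
step_arm(dp=[[3.8,-13.7,6.9],[3.8,-13.7,6.9],[3.8,-13.7,6.9],[3.8,-13.7,6.9],[3.8,-13.7,6.9],[3.8,-13.7,6.9],[3.8,-13.7,6.9],[3.8,-13.7,6.9],[0,0,0],[0,0,0]], twist=[[0.0066,0.0124,0],[0.0066,0.0124,0],[0.0066,0.0124,0],[0.0066,0.0124,0],[0.0066,0.0124,0],[0.0066,0.0124,0],[0.0066,0.0124,0],[0.0066,0.0124,0],[0,0,0],[0,0,0]], gripper=[0,0,0,0,0,0,0,0,0,0])

```text
time: 30.85
eef_pos: [0.4264, 0.0915, 0.1407]
ee_rot: [-180.0, 0.0, 174.0]
ft_force: [-0.2, -0.2, -0.6]
finger_gap: 0.0156
gripper_force: 30.0
```

Run:
```python
from h import *
s=ctrl.get_state(); print(np.round(s['joint_positions'],1),s['finger_gap'])
```

```text
[-102.8  -28.5   72.3  119.4   28.5   72.3   41.9] 0.015613367172117037
```

Request:
step_arm(dp=[[0,0,0],[0,0,0],[0,0,0],[0,0,0],[0,0,0],[0,0,0],[0,0,0],[0,0,0],[0,0,0],[0,0,0],[0,0,0],[0,0,15],[0,0,15],[0,0,15],[0,0,15],[0,0,15],[0,0,15],[0,0,10]], twist=[[0,0,0.1285],[0,0,0.1285],[0,0,0.1285],[0,0,0.1285],[0,0,0.1285],[0,0,0.1285],[0,0,0.1285],[0,0,0.1285],[0,0,0.1285],[0,0,0.1285],[0,0,0.1285],[0,0,0],[0,0,0],[0,0,0],[0,0,0],[0,0,0],[0,0,0],[0,0,0]], gripper=[0,0,0,0,0,0,0,0,0,0,0,0,0,0,0,0,0,0])

```text
time: 32.65
eef_pos: [0.4261, 0.0921, 0.0396]
ee_rot: [-180.0, 0.1, 93.2]
ft_force: [0.4, -0.7, -0.9]
finger_gap: 0.0156
gripper_force: 30.0
```

Run:
```python
from h import *
s=ctrl.get_state(); print(np.round(s['joint_positions'],1),s['finger_gap']); plan([440,-50,40],93); plan([550,-150,50],93)
```

```text
[-79.9  13.7  67.8 124.8 -16.3  51.1   0.9] 0.01563337061141081
now [426.1  92.1  39.6] 93.18 twist z rad 0.0031 then dp [-142.7    6.5   -0.4]
now [426.1  92.1  39.6] 93.18 twist z rad 0.0031 then dp [-248.3  111.1  -10.4]
```

Request:
step_arm(dp=[[-17.8,0.8,0],[-17.8,0.8,0],[-17.8,0.8,0],[-17.8,0.8,0],[-17.8,0.8,0],[-17.8,0.8,0],[-17.8,0.8,0],[-17.8,0.8,0],[-13.2,13,-1.5],[-13.2,13,-1.5],[-13.2,13,-1.5],[-13.2,13,-1.5],[-13.2,13,-1.5],[-13.2,13,-1.5],[-13.2,13,-1.5],[-13.2,13,-1.5]], twist=[[0,0,0],[0,0,0],[0,0,0],[0,0,0],[0,0,0],[0,0,0],[0,0,0],[0,0,0],[0,0,0],[0,0,0],[0,0,0],[0,0,0],[0,0,0],[0,0,0],[0,0,0],[0,0,0]], gripper=[0,0,0,0,0,0,0,0,0,0,0,0,0,0,0,0])

```text
time: 34.25
eef_pos: [0.5509, -0.1495, 0.0523]
ee_rot: [-180.0, 0.0, 93.2]
ft_force: [0.0, -0.4, 0.9]
finger_gap: 0.0159
gripper_force: 30.0
```

Run:
```python
from h import *
import json
s=ctrl.get_state(); q=s['joint_positions'];print(np.round(q,1),s['finger_gap'])
D=json.load(open('D.json')); D.append([list(map(float,q)),list(map(float,s['eef_pos'])),list(map(float,s['ee_rot']))]); json.dump(D,open('D.json','w'))
from sim import *
y=s['ee_rot'][2]; T=[.593,.238,.15]
run('a',[([.58,-.1,.2],y),([.593,.238,.2],y),([.593,.238,.2],173.8)],y,1)
run('b',[([.58,-.1,.2],y),([.58,-.1,.2],173.8),([.593,.238,.2],173.8)],y,1)
run('c',[([.7,-.1,.3],y),([.7,-.1,.3],173.8),([.593,.238,.2],173.8)],y,1)
run('d (-6)',[([.58,-.1,.2],y),([.593,.238,.2],y),([.593,.238,.2],-6.2)],y,1)
run('e',[([.58,-.1,.2],y),([.593,.238,.2],y),([.593,.238,.2],173.8),([.592,.238,.064],173.8),([.592,.238,.2],173.8),([.598,.285,.2],173.8),([.598,.285,.09],173.8),([.59,-.04,.09],180)],y,1)
```

```text
[-33.1  31.5  55.6 104.8 -29.9  59.8  37.5] 0.015911200360290475
    [-40.  25.  61.  91. -22.  77.  26.] 0.0
    [-63.  31.  55.  83. -25.  79.  -4.] 0.0
    [-54.  26.  39.  83. -16.  77.  70.] 0.0002
a [-54.  26.  39.  83. -16.  77.  70.] e 0.0002
    [-40.  25.  61.  91. -22.  77.  26.] 0.0
    [-30.  19.  45.  92. -14.  75. 101.] 0.0002
    [-52.  25.  37.  83. -15.  76.  69.] 0.0
b [-52.  25.  37.  83. -15.  76.  69.] e 0.0
    [-22.  38.  53.  58. -30.  96.  25.] 0.0
    [-15.  34.  38.  59. -20.  93. 100.] 0.0001
    [-51.  25.  35.  84. -14.  76.  69.] 0.0
c [-51.  25.  35.  84. -14.  76.  69.] e 0.0
    [-40.  25.  61.  91. -22.  77.  26.] 0.0
    [-63.  31.  55.  83. -25.  79.  -4.] 0.0
    [-72.  41.  75.  82. -39.  86. -95.] 0.0
d (-6) [-72.  41.  75.  82. -39.  86. -95.] e 0.0
    [-40.  25.  61.  91. -22.  77.  26.] 0.0
    [-63.  31.  55.  83. -25.  79.  -4.] 0.0
    [-54.  26.  39.  83. -16.  77.  70.] 0.0002
    [-53.  32.  36.  94. -21.  61.  73.] 0.0
    [-54.  25.  39.  84. -16.  77.  70.] 0.0
    [-55.  29.  38.  79. -18.  78.  67.] 0.0
    [-55.  33.  36.  88. -21.  65.  69.] 0.0
    [-34.  25.  42. 100. -19.  62. 104.] 0.0
e [-34.  25.  42. 100. -19.  62. 104.] e 0.0
```

Request:
step_arm(dp=[[8,5.3,-24],[8,5.3,-24],[8,5.3,-24],[8,5.3,-24],[8,5.3,-20],[8,5.3,-12],[0,0,0],[0,0,0],[0,0,0],[0,0,0],[0,0,0],[0,0,0],[0,0,0],[0,0,0],[0,0,0],[0,0,0],[0,0,0],[0,0,0]], twist=[[0,0,0],[0,0,0],[0,0,0],[0,0,0],[0,0,0],[0,0,0],[0,0,-0.1279],[0,0,-0.1279],[0,0,-0.1279],[0,0,-0.1279],[0,0,-0.1279],[0,0,-0.1279],[0,0,-0.1279],[0,0,-0.1279],[0,0,-0.1279],[0,0,-0.1279],[0,0,-0.1279],[0,0,0]], gripper=[0,0,0,0,0,0,0,0,0,0,0,0,0,0,0,0,0,0])

```text
time: 36.05
eef_pos: [0.5791, -0.0997, 0.1802]
ee_rot: [-180.0, -0.0, 173.9]
ft_force: [0.3, -0.4, -0.7]
finger_gap: 0.0157
gripper_force: 30.0
```

Run:
```python
from h import *
s=ctrl.get_state(); q=s['joint_positions'];print(np.round(q,1),s['finger_gap'])
plan([593.5,238.2,160],173.8)
```

```text
[-30.9  19.4  44.8  94.9 -14.3  71.6 100.7] 0.015734393449735297
now [579.1 -99.7 180.2] 173.86 twist z rad 0.001 then dp [ 22.2 337.5  20.2]
```

Request:
step_arm(dp=[[1.6,24.1,1.5],[1.6,24.1,1.5],[1.6,24.1,1.5],[1.6,24.1,1.5],[1.6,24.1,1.5],[1.6,24.1,1.5],[1.6,24.1,1.5],[1.6,24.1,1.5],[1.6,24.1,1.5],[1.6,24.1,1.5],[1.6,24.1,1.5],[1.6,24.1,1.5],[1.6,24.1,1],[1.4,24.2,1],[0,0,0],[0,0,0],[0,0,0],[0,0,0],[0,0,0],[0,0,0]], twist=[[0,0,0],[0,0,0],[0,0,0],[0,0,0],[0,0,0],[0,0,0],[0,0,0],[0,0,0],[0,0,0],[0,0,0],[0,0,0],[0,0,0],[0,0,0],[0,0,0],[0,0,0],[0,0,0],[0,0,0],[0,0,0],[0,0,0],[0,0,0]], gripper=[0,0,0,0,0,0,0,0,0,0,0,0,0,0,0,0,0,0,0,0])

```text
time: 38.05
eef_pos: [0.5942, 0.2369, 0.1607]
ee_rot: [-180.0, 0.0, 173.6]
ft_force: [-0.2, -0.3, -0.4]
finger_gap: 0.0159
gripper_force: 30.0
```

Run:
```python
from h import *
p=avg(2); f=grab('scene'); y=p[3]
print(tool(np.array([593.5,238.2,64.3])-p[:3],y))
# mandrel tip check + jaw dots, numeric and picture
a=np.radians(y-180); ax=np.array([np.cos(a),np.sin(a),0]); lat=np.array([-np.sin(a),np.cos(a),0]); c=p[:3]+[0,0,5.7]
u0,v0=290,110; im=cv2.resize(f['image'][v0:v0+100,u0:u0+115],None,fx=6,fy=6,interpolation=cv2.INTER_NEAREST)[...,::-1].copy()
def dot(P,col):
    q=(proj(f,np.array(P)/1000)[0]-[u0,v0]+.5)*6; cv2.circle(im,(int(q[0]),int(q[1])),3,col,1)
for u,v,w in [(38,0,0),(22,8,8),(22,-8,8),(22,8,-8),(22,-8,-8)]: dot(c+ax*u+lat*v+[0,0,w],(0,0,255))
th=np.radians(-96.2)
for x in(-25,-73):
  for yy in(-31,31): dot([582.8+(x-27)*np.cos(th)-yy*np.sin(th),138.6+(x-27)*np.sin(th)+yy*np.cos(th),88],(0,255,0))
cv2.imwrite('pics/p5.png',im)
```

```text
avg [594.1 237.1 160.6 173.6] sd [0.  0.1 0.  0. ]
[ 0.7  1.1 96.3]
```

View pics/p5.png

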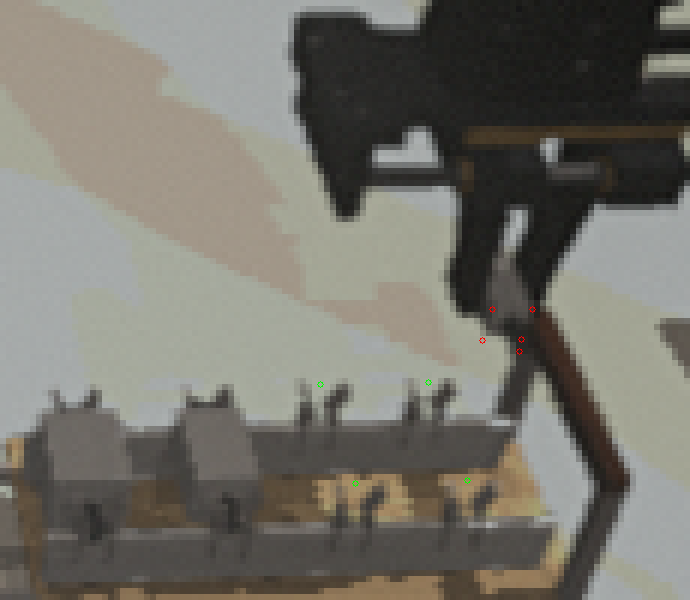

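The clip 4 jaws at (412/445,395) match the green mark, and the mandrel hangs within about 1 px of the prediction. I'll descend.

Request:
step_arm(dp=[[-0.8,1.1,15],[0,0,20],[0,0,20],[0,0,13],[0,0,0],[0,0,0],[0,0,0],[0,0,0],[0,0,3],[0,0,3],[0,0,3],[0,0,3]], twist=[[0,0,-0.003],[0,0,0],[0,0,0],[0,0,0],[0,0,0],[0,0,0],[0,0,0],[0,0,0],[0,0,0],[0,0,0],[0,0,0],[0,0,0]], gripper=[0,0,0,0,0,0,0,0,0,0,0,0])

```text
time: 39.4
eef_pos: [0.5949, 0.2383, 0.0802]
ee_rot: [-180.0, -0.0, 173.8]
ft_force: [0.8, -1.0, 0.1]
finger_gap: 0.0159
gripper_force: 30.0
```

Request:
step_arm(dp=[[0,0,3],[0,0,3],[0,0,3],[0,0,3],[0,0,2],[0,0,2],[0,0,0.7],[0,0,0],[0,0,0]], twist=[[0,0,0],[0,0,0],[0,0,0],[0,0,0],[0,0,0],[0,0,0],[0,0,0],[0,0,0],[0,0,0]], gripper=[0,0,0,0,0,0,0,0,0])

```text
time: 40.3
eef_pos: [0.595, 0.2383, 0.064]
ee_rot: [-180.0, -0.0, 173.8]
ft_force: [-0.9, -1.5, 2.7]
finger_gap: 0.0158
gripper_force: 30.0
```

Request:
step_arm(dp=[[0,0,1],[0,0,1],[0,0,0]], twist=[[0,0,0],[0,0,0],[0,0,0]], gripper=[0,0,0])

```text
time: 40.6
eef_pos: [0.5954, 0.239, 0.0635]
ee_rot: [179.9, 0.0, 173.9]
ft_force: [-6.4, -0.5, 15.9]
finger_gap: 0.0154
gripper_force: 30.0
```

Request:
step_arm(dp=[[0,0,-1.5],[0,0,0],[0,0,0],[0,0,0],[0,0,0],[0,0,-10],[0,0,-20],[0,0,-30],[0,0,-25],[0,0,0],[0,0,0],[0,0,0]], twist=[[0,0,0],[0,0,0],[0,0,0],[0,0,0],[0,0,0],[0,0,0],[0,0,0],[0,0,0],[0,0,0],[0,0,0],[0,0,0],[0,0,0]], gripper=[0,0.32,0.32,0.32,0.32,0.32,0.32,0.32,0.32,0.45,0.45,0.45])

```text
time: 41.8
eef_pos: [0.5945, 0.2382, 0.1476]
ee_rot: [-179.9, -0.1, 173.8]
ft_force: [0.4, 0.0, -0.9]
finger_gap: 0.0381
gripper_force: 0.0
```

Run:
```python
from h import *
p=avg(2); f=grab('top'); f2=grab('scene')
s=ctrl.get_state(); print(np.round(s['joint_positions'],1))
hsv=cv2.cvtColor(f['image'],cv2.COLOR_RGB2HSV)
m=((hsv[...,1]>90)&(hsv[...,2]<=90)&(hsv[...,2]>30)).astype(np.uint8); z=np.zeros_like(m); z[150:235,115:140]=m[150:235,115:140]
print('bar',rectw(f,z,.112))
plan([600.3,287,150],173.8)
a=f2['image'][140:235,260:400]; b=f['image'][150:225,110:250]
cv2.imwrite('pics/p6.png',np.vstack([cv2.resize(a,(560,380),interpolation=cv2.INTER_NEAREST),cv2.resize(b[:55],(560,220),interpolation=cv2.INTER_NEAREST)])[...,::-1])
```

```text
avg [594.4 238.2 147.4 173.8] sd [0. 0. 0. 0.]
[-53.1  26.9  36.6  88.3 -16.6  70.4  70. ]
bar []
now [594.6 238.2 147.6] 173.84 twist z rad 0.0007 then dp [-0.4 49.2 -2.4]
```

View pics/p6.png

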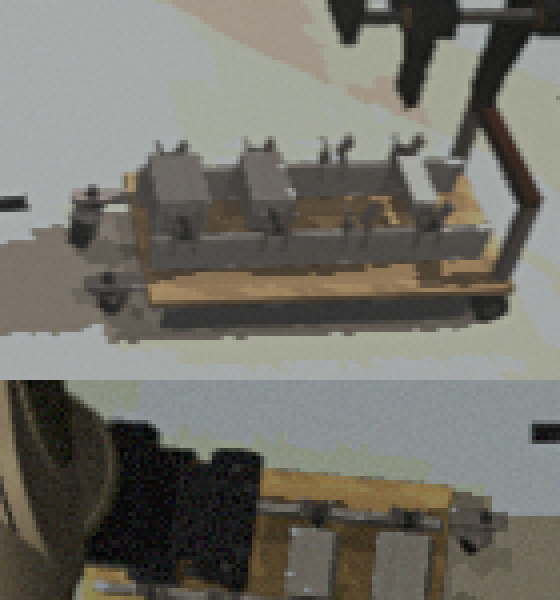

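All three mandrels are seated in places 1, 2 and 4, with place 3 empty. I'll pinch the push bar next.

Request:
step_arm(dp=[[-0.1,12.3,0],[-0.1,12.3,0],[-0.1,12.3,0],[-0.1,12.3,0],[0,0,0],[0,0,0],[0,0,0],[0,0,15],[0,0,15],[0,0,15],[0,0,8],[0,0,4],[0,0,0],[0,0,0]], twist=[[0,0,0],[0,0,0],[0,0,0],[0,0,0],[0,0,0],[0,0,0],[0,0,0],[0,0,0],[0,0,0],[0,0,0],[0,0,0],[0,0,0],[0,0,0],[0,0,0]], gripper=[0.45,0.45,0.45,0.45,0.45,0.45,0.45,0.45,0.45,0.45,0.45,0.45,0.45,0.45])

```text
time: 43.4
eef_pos: [0.601, 0.2872, 0.0918]
ee_rot: [180.0, 0.0, 173.8]
ft_force: [0.3, 0.3, -0.7]
finger_gap: 0.039
gripper_force: 0.0
```

Request:
step_arm(dp=[[0,0,0],[0,0,0],[0,0,0],[0,0,0],[0,0,0],[0,0,0],[0,0,0]], twist=[[0,0,0],[0,0,0],[0,0,0],[0,0,0],[0,0,0],[0,0,0],[0,0,0]], gripper=[0,0,0,0,0,0,0], force=15)

```text
time: 44.1
eef_pos: [0.6007, 0.2872, 0.0914]
ee_rot: [-180.0, 0.0, 173.9]
ft_force: [-0.8, 0.6, 0.9]
finger_gap: 0.0118
gripper_force: 15.0
```

Run:
```python
from h import *
p=avg(2); s=ctrl.get_state(); print(np.round(s['joint_positions'],1),s['finger_gap'],s['ft_force'],s['wrist_torque'])
```

```text
avg [600.7 287.2  91.5 173.8] sd [0. 0. 0. 0.]
[-54.   32.9  34.2  87.1 -19.5  66.1  67.8] 0.011552913024381046 [ 0.17974582 -0.16739304  1.27115057] [0.04514988 0.0062594  0.08672069]
```

The bar is held. I'll roll straight ahead about 70 mm along -tool y so the castors swing round.

Request:
step_arm(dp=[[0,-2,0],[0,-3,0],[0,-4,0],[0,-4,0],[0,-4,0],[0,-4,0],[0,-4,0],[0,-4,0],[0,-4,0],[0,-4,0],[0,-4,0],[0,-4,0],[0,-4,0],[0,-4,0],[0,-4,0],[0,-4,0],[0,-4,0],[0,-4,0],[0,-3,0],[0,0,0]], twist=[[0,0,0],[0,0,0],[0,0,0],[0,0,0],[0,0,0],[0,0,0],[0,0,0],[0,0,0],[0,0,0],[0,0,0],[0,0,0],[0,0,0],[0,0,0],[0,0,0],[0,0,0],[0,0,0],[0,0,0],[0,0,0],[0,0,0],[0,0,0]], gripper=[0,0,0,0,0,0,0,0,0,0,0,0,0,0,0,0,0,0,0,0])

```text
time: 46.2
eef_pos: [0.5929, 0.2145, 0.0914]
ee_rot: [-179.9, -0.0, 173.8]
ft_force: [1.1, -1.3, 3.2]
finger_gap: 0.0121
gripper_force: 15.0
```

Run:
```python
from h import *
p=avg(2); s=ctrl.get_state(); print(np.round(s['joint_positions'],1),s['finger_gap'],s['ft_force'],s['wrist_torque'])
ims=0
for i in range(3): f=grab('top'); ims=ims+f['image'].astype(float)
im=(ims/3).astype(np.uint8)
g=grab('scene')['image']; cv2.imwrite('pics/s7.png',g[...,::-1]); cv2.imwrite('pics/t7.png',im[...,::-1])
# dark blobs near predicted castor wheels (scene view)
th=np.radians(p[3]+90-0-360); 
hd=np.array([-np.sin(np.radians(p[3])),np.cos(np.radians(p[3]))]); lf=np.array([-hd[1],hd[0]])
ax=p[:2]
F=grab('scene')
for n,yy in(('L',40),('R',-40)):
    for dx in(120,132,144):
        P=ax+hd*(122+dx)+lf*yy; q=proj(F,[P[0]/1000,P[1]/1000,.012])[0]; q2=proj(f,[P[0]/1000,P[1]/1000,.012])[0]
        print(n,dx,q.round(1),q2.round(1))
```

```text
avg [593.  214.8  91.4 173.8] sd [0.  0.1 0.  0. ]
[-51.1  28.8  35.7  93.  -18.2  64.1  73. ] 0.01197534280824589 [ 1.64143666 -1.5933819   2.81500767] [-0.2618981  -0.27438161  0.00454422]
L 120 [261.5 216.2] [253.9 188. ]
L 132 [256.9 216.3] [258.4 188.5]
L 144 [252.3 216.4] [262.8 189. ]
R 120 [259.3 194.3] [250.7 217.7]
R 132 [255.  194.5] [255.2 218.2]
R 144 [250.6 194.6] [259.7 218.7]
```

Run:
```python
import cv2,numpy as np
for n,w in (('s7',[('L',257,216),('R',255,194)]),('t7',[('L',257,188),('R',254,218)])):
    g=cv2.imread(f'pics/{n}.png').max(2).astype(int)
    for l,u,v in w:
        a=g[v-8:v+9,u-14:u+15]; print(n,l,'u0',u-14,'v0',v-8)
        for r in a: print(' '.join('%3d'%k for k in r))
```

```text
s7 L u0 243 v0 208
123 123 121 122 119 123 122 121 123 124 120 124 124 117 100  92 110 122 124 124 123 117 108  95  74  99  93  78  78
120 123 122 120 122 120 121 120 123 117 105 101  99  88  58  52  68  97 101 100  90  89  89  88  86  92  97  88  80
122 121 121 120 122 122 122 122 123 114  86  88  88  79  48  42  48  71  89  89  86  86  87  88  88  92  95  94  91
123 120 121 121 122 122 121 123 123 114  83  84  86  82  69  53  59  74  84  86  88  88  89  86  89  93  96  93  93
122 122 122 122 124 123 122 122 118 100  77  77  76  78  77  73  72  66  66  67  63  66  65  66  71  85  95  95 103
121 121 121 120 120 121 122 118 106  99  81  78  78  63  55  55  55  61  64  65  57  55  50  66  90  89 104 122 159
122 121 123 122 120 122 122 117 104 105 103 104  97  67  48  52  57  65  72  71  71  66  53  65 101 116 160 161 163
121 123 123 122 120 121 121 117 108 107 106 109 102  83  71  69  70  70  73  72  72  70  52  47  75 113 159 157 154
124 122 120 122 120 121 122 121 121 120 122 116 104  96  88  61  46  59  69  65  53  41  38  44  65  86  87  88  88
123 121 122 122 121 124 122 121 121 1
[... 6163 characters left out ...]
 111
141 143 144 128  91  89  83  98 100  72  63  67  67  73  76  64  67  77  92  91 101 110 113 112 109 111 113 110 111
143 142 145 141 105  92  79  97 100  96  88  83  77  87  91  93  85  85 110 112 113 112 112 113 110 111 111 110 113
140 143 144 145 132 104  83  95 100  97 100 101  96  98  95  98 100  96  99 114 114 110 113 111 110 111 114 110 114
118 131 139 138 141 123  95  99 101  99 100 100  99 101  98 100  97 101 102 112 110 114 113 113 114 114 113 113 112
 90  94  97  82  82  80  95  94  98  96  98  97  95  98  94  96  97  97  97  97  97 109 110 111 110 112 111 112 112
148 151 121  61  50  51  54  55  56  57  58  56  54  55  57  56  40  40  43  41  38  44  49  47  49  50  50  47  50
```

Both castor wheels sit at the trailing positions: scene u is 262 and 260, against 261.5 and 259.3 predicted. Next I'll plan a smooth steer into the bay.

Run:
```python
import numpy as np
S=180;x0,x1,m0,m1=593.0,591.0,-.108,-.002
def dx(s):
    t=s/S
    return (x0*(6*t*t-6*t)+x1*(6*t-6*t*t))/S+m0*(3*t*t-4*t+1)+m1*(3*t*t-2*t)
w=[]
x,y,psi=593.0,214.8,np.radians(173.8)
for k in range(36):
    s=(k+1)*5
    tgt=np.pi+np.arctan(dx(min(s+2.5,S))); d=round(psi-tgt,4)
    w.append(d); 
    x-=5*np.sin(psi);y+=5*np.cos(psi); psi-=d
print(w); print(x,y,np.degrees(psi))
```

```text
[np.float64(-0.0154), np.float64(-0.0094), np.float64(-0.009), np.float64(-0.0086), np.float64(-0.0082), np.float64(-0.0078), np.float64(-0.0074), np.float64(-0.0069), np.float64(-0.0066), np.float64(-0.0062), np.float64(-0.0058), np.float64(-0.0054), np.float64(-0.005), np.float64(-0.0045), np.float64(-0.0042), np.float64(-0.0038), np.float64(-0.0033), np.float64(-0.003), np.float64(-0.0025), np.float64(-0.0021), np.float64(-0.0018), np.float64(-0.0013), np.float64(-0.0009), np.float64(-0.0005), np.float64(-0.0001), np.float64(0.0003), np.float64(0.0007), np.float64(0.0011), np.float64(0.0016), np.float64(0.0019), np.float64(0.0023), np.float64(0.0028), np.float64(0.0031), np.float64(0.0036), np.float64(0.004), np.float64(0.0021)]
590.98473147694 34.93218507465043 179.88481178428933
```

Request:
step_arm(dp=[[0,-5,0],[0,-5,0],[0,-5,0],[0,-5,0],[0,-5,0],[0,-5,0],[0,-5,0],[0,-5,0],[0,-5,0],[0,-5,0],[0,-5,0],[0,-5,0],[0,-5,0],[0,-5,0],[0,-5,0],[0,-5,0],[0,-5,0],[0,-5,0]], twist=[[0,0,-0.0154],[0,0,-0.0094],[0,0,-0.009],[0,0,-0.0086],[0,0,-0.0082],[0,0,-0.0078],[0,0,-0.0074],[0,0,-0.0069],[0,0,-0.0066],[0,0,-0.0062],[0,0,-0.0058],[0,0,-0.0054],[0,0,-0.005],[0,0,-0.0045],[0,0,-0.0042],[0,0,-0.0038],[0,0,-0.0033],[0,0,-0.003]], gripper=[0,0,0,0,0,0,0,0,0,0,0,0,0,0,0,0,0,0], force=20)

```text
time: 48.35
eef_pos: [0.5896, 0.1253, 0.0914]
ee_rot: [-180.0, -0.0, -179.2]
ft_force: [0.2, 2.3, 3.9]
finger_gap: 0.012
gripper_force: 20.0
```

Request:
step_arm(dp=[[0,-5,0],[0,-5,0],[0,-5,0],[0,-5,0],[0,-5,0],[0,-5,0],[0,-5,0],[0,-5,0],[0,-5,0],[0,-5,0],[0,-5,0],[0,-5,0],[0,-5,0],[0,-5,0],[0,-5,0],[0,-5,0],[0,-5,0],[0,-5,0],[0,0,0]], twist=[[0,0,-0.0025],[0,0,-0.0021],[0,0,-0.0018],[0,0,-0.0013],[0,0,-0.0009],[0,0,-0.0005],[0,0,-0.0001],[0,0,0.0003],[0,0,0.0007],[0,0,0.0011],[0,0,0.0016],[0,0,0.0019],[0,0,0.0023],[0,0,0.0028],[0,0,0.0031],[0,0,0.0036],[0,0,0.004],[0,0,0.0021],[0,0,0]], gripper=[0,0,0,0,0,0,0,0,0,0,0,0,0,0,0,0,0,0,0])

```text
time: 50.25
eef_pos: [0.591, 0.0342, 0.0914]
ee_rot: [-179.9, -0.0, 179.8]
ft_force: [2.6, -0.9, 0.4]
finger_gap: 0.0118
gripper_force: 20.0
```

Run:
```python
from h import *
p=avg(3); s=ctrl.get_state(); print(np.round(s['joint_positions'],1),s['finger_gap'],s['ft_force'],s['wrist_torque'],s['time'])
f=grab('scene'); cv2.imwrite('pics/s8.png',f['image'][...,::-1]); t=grab('top'); cv2.imwrite('pics/t8.png',t['image'][...,::-1])
hsv=cv2.cvtColor(f['image'],cv2.COLOR_RGB2HSV)
m=((hsv[...,1]>90)&(hsv[...,2]<=90)&(hsv[...,2]>25)).astype(np.uint8); z=np.zeros_like(m); z[130:280,130:340]=m[130:280,130:340]
print('bar scene',rectw(f,z,.112))
# tape: side strips & end in both views
for n,F in(('scene',f),('top',t)):
    v=F['image'].max(2)
    b=(v<48).astype(np.uint8); 
    cs,_=cv2.findContours(b,cv2.RETR_EXTERNAL,cv2.CHAIN_APPROX_NONE)
    for c in cs:
        w=ray(F,c.reshape(-1,2),0)[:,:2]*1000
        if cv2.contourArea(c)>30 and 480<w[:,0].mean()<700 and -350<w[:,1].mean()<30:
            r=cv2.minAreaRect(w.astype(np.float32)); print(n,np.round(r[0]),np.round(r[1]),round(r[2],1))
```

```text
avg [591.   34.9  91.4 179.9] sd [0.  0.3 0.  0. ]
[-38.2  24.3  37.9  99.3 -16.6  62.1  95. ] 0.011805355612282518 [ 2.60859542 -1.71457557  1.01048589] [-0.20767165 -0.68883921  0.07814064] 50.4
bar scene []
scene [ 591. -171.] [188. 344.] 0.2
top [ 613. -164.] [365. 238.] 89.8
```

On track. The final straight run is 70 mm.

Request:
step_arm(dp=[[0,-5,0],[0,-5,0],[0,-5,0],[0,-5,0],[0,-5,0],[0,-5,0],[0,-5,0],[0,-5,0],[0,-5,0],[0,-5,0],[0,-5,0],[0,-5,0],[0,-4,0],[0,-3,0],[0,-2,0],[0,-1,0],[0,0,0],[0,0,0]], twist=[[0,0,0],[0,0,0],[0,0,0],[0,0,0],[0,0,0],[0,0,0],[0,0,0],[0,0,0],[0,0,0],[0,0,0],[0,0,0],[0,0,0],[0,0,0],[0,0,0],[0,0,0],[0,0,0],[0,0,0],[0,0,0]], gripper=[0,0,0,0,0,0,0,0,0,0,0,0,0,0,0,0,0,0])

```text
time: 52.3
eef_pos: [0.5909, -0.0346, 0.0914]
ee_rot: [-180.0, -0.0, 179.9]
ft_force: [1.5, -1.5, 2.7]
finger_gap: 0.0119
gripper_force: 20.0
```

Run:
```python
from h import *
p=avg(3); s=ctrl.get_state(); print(s['finger_gap'],s['ft_force'],s['wrist_torque'],s['time'])
```

```text
avg [590.8 -34.5  91.4 179.9] sd [0. 0. 0. 0.]
0.011553225670036724 [-0.0266527   0.23053803  1.33605952] [-0.18179073 -0.12089467 -0.10888281] 52.45
```

Request:
step_arm(dp=[[0,0,0],[0,0,0],[0,0,0],[0,0,0],[0,0,0],[0,0,0],[0,0,-8],[0,0,-15],[0,0,-25],[0,0,-25],[0,0,-25],[0,0,-25],[0,25,-5],[0,30,0],[0,30,0],[0,30,0],[0,30,0],[0,30,0],[0,30,0],[0,30,0]], twist=[[0,0,0],[0,0,0],[0,0,0],[0,0,0],[0,0,0],[0,0,0],[0,0,0],[0,0,0],[0,0,0],[0,0,0],[0,0,0],[0,0,0],[0,0,0],[0,0,0],[0,0,0],[0,0,0],[0,0,0],[0,0,0],[0,0,0],[0,0,0]], gripper=[0.45,0.45,0.45,0.45,0.45,0.45,0.45,0.45,0.45,0.45,0.45,0.45,0.45,0.45,0.45,0.45,0.45,0.45,0.45,0.45])

```text
time: 54.45
eef_pos: [0.5914, 0.2019, 0.221]
ee_rot: [180.0, 0.1, 179.9]
ft_force: [0.8, 0.1, -0.2]
finger_gap: 0.0392
gripper_force: 0.0
```

Run:
```python
from h import *
f=grab('scene'); t=grab('top')
cv2.imwrite('pics/fin.png',np.vstack([cv2.resize(f['image'][150:260,120:320],(700,385),interpolation=cv2.INTER_NEAREST),cv2.resize(t['image'][150:240,225:385],(380,214),interpolation=cv2.INTER_NEAREST) @ np.eye(3,dtype=np.uint8) if 0 else cv2.copyMakeBorder(cv2.resize(t['image'][150:240,225:385],(380,214),interpolation=cv2.INTER_NEAREST),0,0,0,320,cv2.BORDER_CONSTANT)])[...,::-1])
hsv=cv2.cvtColor(t['image'],cv2.COLOR_RGB2HSV)
m=((hsv[...,1]>90)&(hsv[...,2]>90)).astype(np.uint8); z=np.zeros_like(m); z[150:240,225:385]=m[150:240,225:385]
z=cv2.morphologyEx(z,cv2.MORPH_CLOSE,np.ones((11,11))); print('deck',rectw(t,z,.038))
m=((hsv[...,1]>90)&(hsv[...,2]<=90)&(hsv[...,2]>30)).astype(np.uint8); z=np.zeros_like(m); z[160:230,235:265]=m[160:230,235:265]
print('bar',rectw(t,z,.112))
# castors in scene, trailing prediction
for n,x in(('L',630.8),('R',550.8)): print(n,proj(f,[x/1000,(-34.5-242)/1000,.012])[0].round(1))
```

```text
deck [(array([ 587.2, -146.9]), 89.8, array([116.3, 237.8]), array([301., 194.]))]
bar [(array([584.8, -42.7]), 179.8, array([ 27.2, 111.8]), array([258., 195.]))]
L [165.  234.6]
R [165.  210.8]
```

View pics/fin.png

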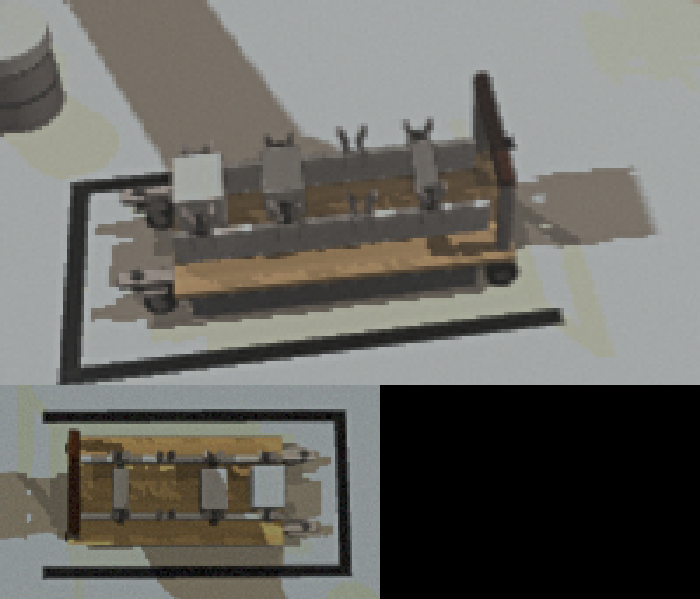

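The caddy is parked in the bay: centred within about 1 mm and square within about 0.1°. The castors are at the trailing positions, crop (160,298) and (158,208). All three mandrels are still clipped in, and the arm is clear.

```bash
python3 -c "
from bench import ctrl
print(ctrl.finish_job())"
```

```text
the job is handed in; nothing more can be done
None
```

The job is handed in at about 55 s: the 34, 28 and 16 mm mandrels are clipped in places 1, 2 and 4 (the 22 mm one was not on the bench, so place 3 is empty), and the caddy stands square in the bay with both castors trailing straight.

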